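# Stack a stencil set-up and hold the airbrush aimed at it

### The arm

A 6-joint arm with a two-finger parallel gripper is mounted at the origin on a cart in front of the work surface, level with it; the furniture and walls round the work are solid. World frame = base frame: x ahead of the robot, y to its left, z up, the work surface at z = 0. Lengths are in m, angles in rad, forces in N, time in s.
With the tool pointing down it reaches from about 0.35 to 0.725 m from the base axis. Payload 6 kg.
Tool frame: the origin (TCP) lies midway between the tips of the shut fingers; the grasp point (between the pads) lies 19 mm behind it (env.grip_depth is the distance from the TCP to the grasp point, in m); x points along the fingers, y is the direction in which the jaws open and shut, and the axes are right-handed (so a half turn about x gives the same grasp; the last joint's range is limited). The gripper opens to 85 mm and grips with 20 to 120 N. Pads are 22 mm wide; open, the fingers measure 114 mm over their backs; the gripper's body (76 mm by 85 mm) begins 54 mm behind the grasp point. The pads swing forward as they close: fully open they stand 13 mm farther back than shut.
Start: joints at [0.334, 0.04, 0.085, 0, -1.615, -0.334], TCP at [0.6, 0, 0.231] pointing down, gripper open.
Joint ranges: [-2.56, 2.56], [-1.29, 2.01], [-1.08, 1.49], [-3.29, 1.98], [-2.81, -0.18], [-2.99, 2.99]. Speed limits (rad/s): [2.57, 2.57, 3.01, 3.14, 3.14, 3.14].

### API

Orientations are given as [roll, pitch, yaw] about the fixed x, y, z axes, in that order (R = Rz(yaw) Ry(pitch) Rx(roll)).
In Python, from station import env gives the robot as it stands. The module is installed in compiled form; this text tells all that it offers.
- The arm moves only by the tool jog_arm, never from a script. Its arguments are lists of equal length, an entry for each row: "translation": the shift along the world's x, y, z in mm, a list of three; "turn": the turn about the world's z in degrees. In form: {"translation": [[x, y, z], ...], "turn": [turn, ...]}. A call has 1 to 20 rows; each row shifts and turns the commanded pose from where the row before left it; what a row does not reach is not made up. A row lasts 1/8 s, in which the tool goes at most 62.5 mm and 10.7 degrees, less where a joint would pass 70% of its speed; a pose out of reach is approached as far as the arm can. A call with a gripper value outside its range is refused whole. "gripper" is the opening, from 0 (shut) to 1 (fully open), set as the call begins (left out, the last holds). The fingers move at their own pace and stop on an object; "newtons" is the grip in N (left out, the last holds). Time passes only in rows, so rows that do not move let the fingers close. It gives the time, the measured TCP pose, the force and the opening at its end, in the units of the state.
- env.read_state(): the state, without advancing time (a new reading comes with each control period).
- env.get_image(name): name is "scene" or "side" or "wrist"; returns (picture, depth): 384x512x3 uint8, blue, green, red; 384x512 float32, m along the optical axis (not along the pixel's ray), 0 where there is no reading.
- env.get_calibration(name): a dict with "camera_matrix" (3x3 intrinsics, pixels), "eye" and "orientation" of the camera in the world. Camera axes: x right, y up, looking along -z (the intrinsics and any distortion apply to the point x, -y, -z); pixel columns grow to the right and rows downward; lengths in m; the calibration is good to about 2 mm. The wrist camera is an equidistant fisheye: a pixel r from the principal point sees the ray r / f radians off the axis. A picture is of the moment at which its call begins: read the wrist's pose just before it. get_calibration takes no time and is no camera call; for the wrist camera it gives the pose at the moment of the call.
- env.sign_off(): hands the job in, once; it reports no verdict.
The state is a dict: "time": time; "joints": joint angles; "dq": joint speeds; "joint_efforts": joint torques, N m; "position": TCP position; "tool_rot": TCP orientation; "wrist_force": force on the tool from outside, world axes, zero at the start; "torque": the same for the moment, N m; "finger_gap": finger opening in m.
Only numpy, scipy, OpenCV 4.12 (cv2) and the standard library are available. Lean on these libraries where they do the work, as an engineer would, in place of code of your own. Each camera call takes 0.05 s, during which the arm holds its last target.

### The job

Set up a stencil trial: lay the black spacer frame squarely on the white test panel, then the orange stencil squarely on the spacer, the edges of all three flush. Then draw the airbrush out of its stand, tip it from upright to a slant of about 45 degrees and finish while holding it still in the air, nozzle down, aimed at the middle of the stencil's round window from about 6 cm away. Keep the airbrush off the pile and do not disturb the mixing cup and the paint bottles.

Things in the scene. Friction and masses are not known exactly. Their poses are not given: they have to be found in the camera images.
- panel: The three plates share this outline: 80 mm along x, 50 mm along y, and look the same after a half turn. They start flat on the table, side by side in random order, about 11 cm apart along world y, long sides roughly along world x. White test panel, 10 mm thick, 0.2 kg, loose; bottom of the pile. Origin at the centre of its underside, z up.
- spacer: Black spacer frame, 80 x 50 x 8 mm, 50 g, with a rectangular opening 50 x 24 mm in the middle. Origin at the centre of its underside (10 mm above the panel's origin when stacked), x along its length.
- stencil: Orange stencil plate, 80 x 50 x 8 mm, about 60 g, with one round window 24 mm wide in the middle. Origin at the centre of its underside (18 mm above the panel's origin when stacked), x along its length.
- window (a point): Middle of the stencil's round window, on its top face (8 mm above the stencil's origin; 26 mm above the table when stacked).
- stand: Airbrush stand, fixed to the table: black round foot 68 mm wide, with an upright aluminium socket 24 mm wide, bore 13 mm, floor of the bore 10 mm and rim 35 mm above the table. Origin at the centre of its underside, on the socket's axis.
- airbrush: Airbrush, 148 mm long, about 95 g, loose, standing nozzle down in the stand's socket (25 mm deep, 1 mm play all round, so it leans a few degrees). Its axis is the line x = 14 mm, z = 13 mm of its own frame; +y runs along it to the nozzle (straight down at the start). A black cup sticks out to -x, up to 39 mm from the axis (y = 12 to 46 mm), the trigger to +z (y = 9 to 19 mm); the cup points to the robot within 0.6 rad.
- handle (a point): Middle of the airbrush's red round handle, on the axis, 102 mm above the table at the start and 92 mm behind the nozzle's end. The handle is 11 mm thick, from 28 mm behind this point to 16 mm before it; a black disc 24 mm wide sits 32 mm behind it and the tail ends 56 mm behind it, so a grasp tilted about 45 degrees clears them best.
- nozzle (a point): End of the airbrush's nozzle, on the axis.
- aim (a point): Imaginary point on the airbrush's axis 60 mm beyond the nozzle's end (152 mm from the handle point): what the airbrush is aimed at. It lies under the table at the start.
- mix_cup_a: Bystander: white mixing cup, 60 mm wide, 42 mm high, standing loose at the left behind. Origin at the centre of its underside.
- paint_blue: Bystander: blue paint bottle, 34 mm wide, 96 mm high, standing loose behind the stand. Origin at the centre of its underside.
- paint_black: Bystander: black paint bottle, 34 mm wide, 100 mm high, standing loose behind the stand. Origin at the centre of its underside.

How it is judged:
On the way, in this order (a step that is already met when the one before it is completed fails the run):
1. the spacer lies squarely on the panel and is let go (x of spacer in the frame of panel between -0.006 and 0.006 m and y of spacer in the frame of panel between -0.006 and 0.006 m and z of spacer in the frame of panel between 0.007 and 0.013 m and angle between the x axis of spacer and the x axis of panel, either way round below 0.1 rad and angle between each of spacer, panel's own z axis and vertical below 0.06 rad and linear speed of spacer below 0.02 m/s and contact force between spacer and the fingers below 0.1 N and height (world z) of panel below 0.004 m), for 0.2 s.
2. the stencil lies squarely on the spacer and is let go (all of step 1 and x of stencil in the frame of panel between -0.006 and 0.006 m and y of stencil in the frame of panel between -0.006 and 0.006 m and z of stencil in the frame of panel between 0.015 and 0.021 m and angle between the x axis of stencil and the x axis of panel, either way round below 0.1 rad and angle between stencil's own z axis and vertical below 0.06 rad and linear speed of stencil below 0.02 m/s and contact force between stencil and the fingers below 0.1 N), for 0.2 s.
3. the airbrush is drawn out of its stand, nozzle well above the rim (height (world z) of nozzle above 0.05 m and contact force between airbrush and stand below 0.1 N and contact force between airbrush and the fingers above 1 N), for 0.1 s.
At the end, for the whole second after the job is handed in: Spacer and stencil lie flat, released, each within 6 mm and 0.1 rad of the panel; only the fingers hold the airbrush, still, nozzle down and over 50 mm up, its axis 0.5 to 1.08 rad from vertical, the point 60 mm beyond the nozzle within 30 mm of the middle of the window (all of step 2 and all of step 3 and contact force between airbrush and stencil below 0.1 N and linear speed of airbrush below 0.03 m/s and distance between aim and window below 0.03 m and angle between the y axis of airbrush and the z axis of panel, either way round between 0.5 and 1.08 rad and angle between airbrush's own y axis and vertical above 1.8 rad); the arm keeps its last pose, push and grip.
It fails at once if the mixing cup is moved (30 mm) or knocked over (distance of mix_cup_a from where it was at the start of the episode above 0.03 m or angle between mix_cup_a's own z axis and vertical above 0.5 rad).
It fails at once if the blue paint bottle is moved (30 mm) or knocked over (distance of paint_blue from where it was at the start of the episode above 0.03 m or angle between paint_blue's own z axis and vertical above 0.5 rad).
It fails at once if the black paint bottle is moved (30 mm) or knocked over (distance of paint_black from where it was at the start of the episode above 0.03 m or angle between paint_black's own z axis and vertical above 0.5 rad).
It fails at once if the airbrush bears on the pile (contact force between airbrush and panel above 1 N or contact force between airbrush and spacer above 1 N or contact force between airbrush and stencil above 1 N).
It also fails if it takes over 59 s, if anything falls off the work surface, if the arm or the gripper's body presses on something with over 40 N, if the wrist force passes 120 N, or if a joint passes its speed limit or range.

## Working session

There is one attempt and no reset: what is moved stays moved. The work goes in short steps, Python scripts to look and compute and a tool call to move; the robot and the scene stay as the last step left them, time stands still between calls to the robot, and variables do not carry over. Pictures are saved under pics/ and viewed, and the job is handed in when it is done.

Besides the shell and the picture viewer there is one more tool, called as name([rows], argument=value, ...), one row to a line, values as JSON. jog_arm: Moves the arm, as the interface text tells. Its arguments: {"type":"object","properties":{"translation":{"type":"array"},"turn":{"type":"array"},"gripper":{"type":"number"},"newtons":{"type":"number"}},"required":["translation","turn"]}

```bash
mkdir -p pics; cat > h.py <<'E'
import numpy as np, cv2
from station import env
from scipy.spatial.transform import Rotation as Rn
def cal(n):
    c=env.get_calibration(n); K=np.array(c["camera_matrix"]); e=np.array(c["eye"]); o=np.array(c["orientation"])
    R=o if o.shape==(3,3) else Rn.from_euler('xyz',o).as_matrix()
    return K,e,R
def shot(n,tag):
    c=cal(n); im,d=env.get_image(n); cv2.imwrite(f'pics/{tag}.png',im); np.savez(f'{tag}.npz',im=im,d=d,K=c[0],e=c[1],R=c[2]); return im,d,c
def ray(c,u,v,fish=False):
    K,e,R=c; x=(np.asarray(u,float)-K[0,2])/K[0,0]; y=(np.asarray(v,float)-K[1,2])/K[1,1]
    if fish:
        r=np.hypot(x,y)+1e-12; s=np.sin(r)/r; p=np.stack([x*s,-y*s,-np.cos(r)],-1)
    else: p=np.stack([x,-y,-np.ones_like(x)],-1)
    return p@R.T
def onplane(c,u,v,z,fish=False):
    d=ray(c,u,v,fish); e=c[1]; return e+d*((z-e[2])/d[...,2])[...,None]
E
python3 - <<'E'
from h import *
print(env.read_state(), env.grip_depth)
for n in ["scene","side","wrist"]:
    print(n,env.get_calibration(n))
    shot(n,n+'0')
E
```

```text
{'time': 0.0, 'joints': array([ 3.33697336e-01,  4.07974004e-02,  8.38390148e-02, -4.82334577e-04,
       -1.61555995e+00, -3.33688031e-01]), 'dq': array([ 0.00156831, -0.00162357, -0.00059456, -0.00065217,  0.00022955,
        0.00010205]), 'joint_efforts': array([-7.27207535e-04, -3.68200672e+01,  3.47413230e+01,  6.93227157e+00,
       -5.48646509e-03, -9.47124363e-06]), 'position': array([5.99657890e-01, 8.28287330e-05, 2.30298926e-01]), 'tool_rot': array([ 1.63162271,  1.56900817, -3.0807358 ]), 'wrist_force': array([-0.79168529,  0.01859987, -0.23945893]), 'torque': array([-0.03569649,  0.01469491,  0.01889514]), 'finger_gap': 0.08537417752156815} 0.0187
scene {'camera_matrix': array([[452.88433956,   0.        , 256.7987545 ],
       [  0.        , 452.88433956, 188.1077697 ],
       [  0.        ,   0.        ,   1.        ]]), 'eye': array([0.22963411, 0.92208892, 0.4470913 ]), 'orientation': array([ 1.10264941, -0.01959928, -2.62673151])}
side {'camera_matrix': array([[427.50846898,   0.        , 257.89764081],
       [  0.        , 427.50846898, 188.45081029],
       [  0.        ,   0.        ,   1.        ]]), 'eye': array([0.62655486, 0.9428523 , 0.69502457]), 'orientation': array([0.82922633, 0.00813221, 3.07531791])}
wrist {'camera_matrix': array([[297.31863964,   0.        , 253.3318726 ],
       [  0.        , 297.31863964, 193.54690801],
       [  0.        ,   0.        ,   1.        ]]), 'eye': array([ 0.60009672, -0.06690896,  0.37327423]), 'orientation': array([-2.68392715e-01, -2.18219986e-03, -3.14111766e+00])}
```

View pics/scene0.png

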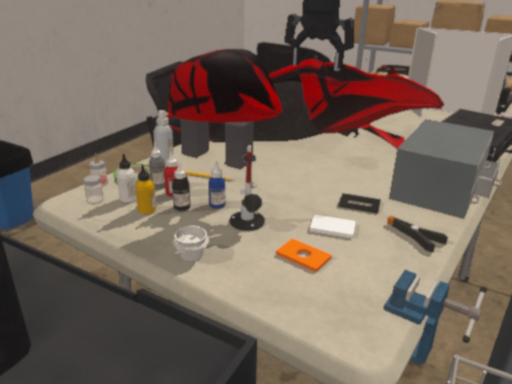

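View pics/side0.png

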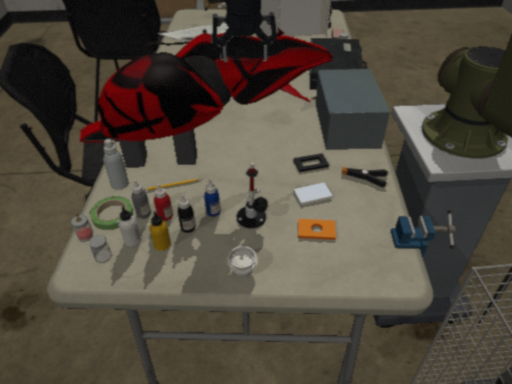

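View pics/wrist0.png

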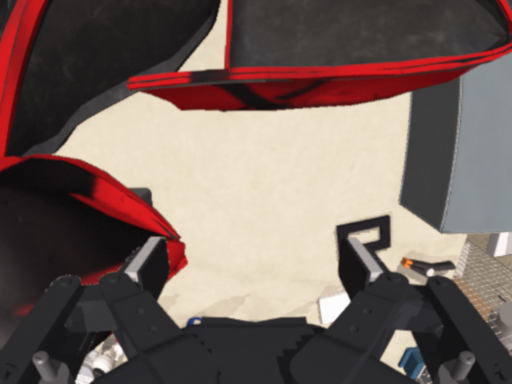

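```bash
cat > m.py <<'E'
from h import *
def load(t):
    z=np.load(t+'.npz'); return z['im'],z['d'],(z['K'],z['e'],z['R'])
def blob(mask,roi):
    m=np.zeros(mask.shape,np.uint8); x0,y0,x1,y1=roi; m[y0:y1,x0:x1]=mask[y0:y1,x0:x1].astype(np.uint8)
    n,l,s,c=cv2.connectedComponentsWithStats(m); k=1+np.argmax(s[1:,4]); return (l==k)
def rect(c,b,z,fish=False):
    cn=max(cv2.findContours(b.astype(np.uint8),cv2.RETR_EXTERNAL,cv2.CHAIN_APPROX_NONE)[0],key=len)[:,0]
    p=onplane(c,cn[:,0],cn[:,1],z,fish)[:,:2]
    r=cv2.minAreaRect((p*1000).astype(np.float32)); return r
def cloud(t):
    im,d,c=load(t); v,u=np.mgrid[:d.shape[0],:d.shape[1]]
    P=c[1]+ray(c,u,v)*d[...,None]; P[d==0]=np.nan; return im,P
E
python3 - <<'E'
from m import *
st=env.read_state(); print(Rn.from_euler('xyz',st['tool_rot']).as_matrix().round(3))
for t,rois in (('scene0',dict(stencil=(265,230,345,280),panel=(300,205,365,245),spacer=(330,190,390,218))),('side0',dict(stencil=(290,212,345,245),panel=(285,175,340,212),spacer=(285,148,335,175)))):
    im,P=cloud(t); d,c=load(t)[1:]
    hsv=cv2.cvtColor(im,cv2.COLOR_BGR2HSV)
    H,S,V=cv2.split(hsv)
    for n,m in (('stencil',(S>150)&(V>100)),('panel',(V>150)&(S<22)),('spacer',V<80)):
        b=blob(m,rois[n]); z={'stencil':.008,'panel':.010,'spacer':.008}[n]
        pts=P[b]; 
        print(t,n,b.sum(),rect(c,b,z),np.nanmedian(pts,0).round(4))
im,P=cloud('side0')
for v in range(30,260,12): print(v,[ '%d,%d,%d'%tuple(1000*np.nan_to_num(P[v,u])) for u in range(90,340,30)])
E
```

```text
[[-0.001 -1.     0.   ]
 [-0.     0.     1.   ]
 [-1.     0.001 -0.   ]]
scene0 stencil 925 ((463.674560546875, 333.8990478515625), (57.336605072021484, 82.34624481201172), 81.64640808105469) [0.4633 0.3327 0.0062]
scene0 panel 518 ((454.8120422363281, 219.3042755126953), (76.5484848022461, 46.3032341003418), 13.130413055419922) [0.4539 0.218  0.0083]
scene0 spacer 418 ((439.9161071777344, 109.98596954345703), (76.277587890625, 57.41412353515625), 10.66012191772461) [0.4406 0.1086 0.0056]
side0 stencil 647 ((465.3783264160156, 331.43438720703125), (55.067317962646484, 79.0020980834961), 81.81480407714844) [0.4654 0.3311 0.0068]
side0 panel 482 ((455.1561279296875, 216.99000549316406), (79.00242614746094, 49.93891906738281), 13.641439437866211) [0.4548 0.2164 0.0089]
side0 spacer 404 ((442.2494201660156, 106.82610321044922), (82.79202270507812, 58.39028549194336), 10.417308807373047) [0.4415 0.1047 0.0059]
30 ['1308,-1150,-130', '1161,-1131,-127', '1014,-1107,-123', '833,-780,3', '712,-772,2', '607,12,316', '484,-604,62', '358,-696,20', '228,-740,-1']
42 ['1330,-1169,-197', '1178,-114
[... 1807 characters left out ...]
', '690,270,57', '0,0,0', '555,219,-1', '487,234,7', '416,233,2']
210 ['963,243,14', '902,232,-1', '830,246,7', '752,307,62', '693,269,19', '627,259,5', '559,259,0', '491,265,0', '422,268,-1']
222 ['962,267,0', '869,336,66', '829,275,-1', '755,313,32', '695,288,1', '628,297,5', '562,296,0', '497,308,7', '431,312,5']
234 ['948,314,11', '890,306,-2', '811,354,45', '759,315,-2', '694,322,0', '630,324,-3', '565,332,0', '502,342,5', '438,345,4']
246 ['923,381,49', '884,340,-1', '820,345,-2', '757,349,-2', '694,355,0', '630,396,41', '568,362,-3', '505,369,0', '442,373,-1']
258 ['939,370,0', '878,372,-2', '817,377,-2', '755,382,-1', '693,389,1', '632,416,30', '571,397,0', '510,403,2', '448,403,-3']
```

jog_arm([
  [-15,20,5],
  [-15,20,5],
  [-15,20,5],
  [-15,20,5],
  [-15,20,0],
  [-15,20,0],
  [-15,20,0],
  [-15,20,0],
  [-15,20,0],
  [-15,20,0],
  [0,0,0],
  [0,0,0],
], turn=[10,10,10,10,10,10,10,10,10,10,0,0])

```text
time: 1.65
position: [0.4501, 0.1998, 0.2512]
tool_rot: [1.23, 1.57, -1.739]
wrist_force: [0.1, -0.5, 0.7]
finger_gap: 0.0849
```

```bash
python3 - <<'E'
from m import *
st=env.read_state(); print(st['time'],st['position'],st['joints'],st['wrist_force'],Rn.from_euler('xyz',st['tool_rot']).as_matrix().round(3))
for n in ('wrist','scene','side'): shot(n,n+'1')
E
```

```text
1.65 [0.45007865 0.19981146 0.25116722] [ 8.28403180e-01 -2.44849993e-01 -1.43002653e-01  1.69633435e-04
 -1.67290446e+00  9.15135009e-01] [ 0.11191317 -0.4777243   0.69165044] [[-0.     0.172 -0.985]
 [-0.    -0.985 -0.172]
 [-1.     0.     0.   ]]
```

View pics/wrist1.png

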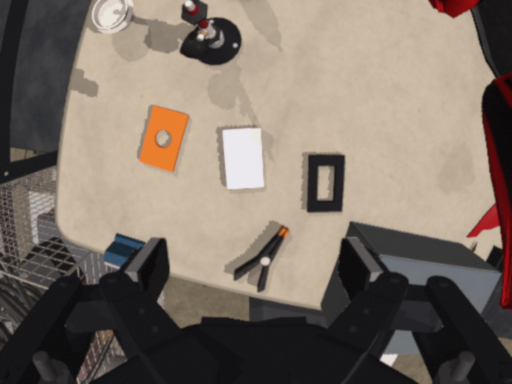

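View pics/side1.png

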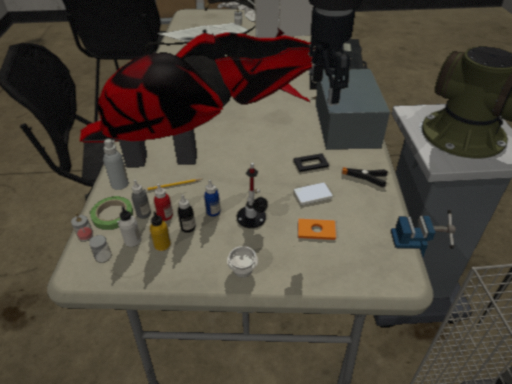

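```bash
python3 - <<'E'
from m import *
im,d,c=load('wrist1'); print(c[1],c[2].round(3))
H,S,V=cv2.split(cv2.cvtColor(im,cv2.COLOR_BGR2HSV))
for n,m,roi,z in (('stencil',(S>150)&(V>100),(130,95,195,180),.008),('panel',(V>150)&(S<28),(212,118,275,198),.010),('spacer',V<75,(300,145,352,220),.008)):
    b=blob(m,roi); print(n,b.sum(),rect(c,b,z,True)); 
    k=np.argwhere(b); print(k.min(0),k.max(0))
# stand & airbrush: side/scene
for u,v in((210,45),(112,13),(193,8)):
    print(u,v,onplane(c,np.array([u]),np.array([v]),.0,True))
E
```

```text
[0.51620727 0.21132961 0.3940511 ] [[ 0.172  0.95   0.261]
 [-0.985  0.166  0.045]
 [-0.    -0.265  0.964]]
stencil 1886 ((466.0391845703125, 325.6090087890625), (50.93864059448242, 79.82169342041016), 81.62034606933594)
[106 140] [171 188]
panel 2309 ((456.4710998535156, 214.69967651367188), (80.02035522460938, 50.446311950683594), 13.536375045776367)
[128 222] [189 263]
spacer 1403 ((442.2100830078125, 98.98396301269531), (78.81148529052734, 49.88875198364258), 11.074935913085938)
[155 307] [211 343]
210 45 [[0.59908642 0.28380913 0.        ]]
112 13 [[0.63850989 0.43823478 0.        ]]
193 8 [[0.64991759 0.31709657 0.        ]]
```

```bash
python3 - <<'E'
from m import *
im,d,c=load('wrist1')
for u,v,z in((354,223,.0),(354,223,.117),(381,258,.117),(322,308,0),(322,308,.117),(470,243,.117)):
    print(u,v,z,onplane(c,np.array([u]),np.array([v]),z,True), d[v,u])
im,P=cloud('side0')
print([ '%d,%d,%d'%tuple(1000*np.nan_to_num(P[112,u])) for u in range(312,345,3)])
print([ '%d,%d,%d'%tuple(1000*np.nan_to_num(P[85,u])) for u in range(312,345,3)])
E
```

```text
354 223 0.0 [[0.39056598 0.03860259 0.        ]] 0.40604743
354 223 0.117 [[0.42787086 0.08988797 0.117     ]] 0.40604743
381 258 0.117 [[0.39194916 0.04440294 0.117     ]] 0.30572587
322 308 0 [[0.23448522 0.04618158 0.        ]] 0.4368888
322 308 0.117 [[0.31813295 0.09521664 0.117     ]] 0.4368888
470 243 0.117 [[ 0.42436665 -0.0840138   0.117     ]] 0.4327807
['397,-146,-4', '388,-142,-2', '388,-105,21', '390,-57,51', '391,-20,75', '393,20,100', '392,46,117', '384,44,115', '377,47,117', '370,47,116', '364,52,119']
['377,-276,13', '368,-273,14', '385,-152,81', '388,-99,111', '383,-87,117', '374,-89,115', '367,-86,117', '358,-86,116', '350,-85,117', '342,-84,117', '333,-87,115']
```

jog_arm([
  [-2,-25,-25],
  [-2,-25,-25],
  [-2,-25,-30],
  [-2,-24,-30],
  [0,0,-30],
  [0,0,0],
  [0,0,0],
], turn=[1,0,0,0,0,0,0])

```text
time: 2.68
position: [0.4427, 0.101, 0.1127]
tool_rot: [2.979, 1.569, 0.029]
wrist_force: [-0.5, 0.9, 0.2]
finger_gap: 0.0858
```

```bash
python3 - <<'E'
from m import *
im,d,c=shot('wrist','wrist2'); print(c[1])
H,S,V=cv2.split(cv2.cvtColor(im,cv2.COLOR_BGR2HSV))
b=blob(V<75,(190,60,330,270));k=np.argwhere(b); print(k.min(0),k.max(0)); print(rect(c,b,.008,True))
E
```

```text
[0.50836585 0.11374552 0.25575265]
[148 228] [236 285]
((442.3243713378906, 98.05500793457031), (79.53278350830078, 48.99815368652344), 10.81620979309082)
```

View pics/wrist2.png

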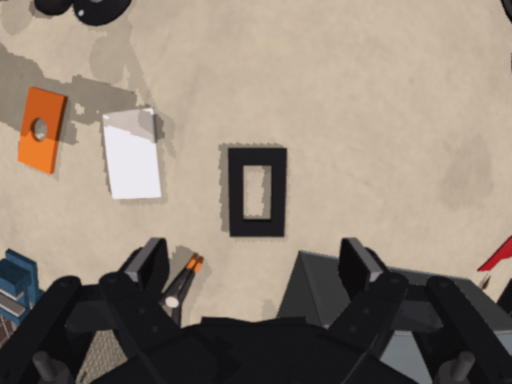

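jog_arm([
  [0,-3,-30],
  [0,0,-30],
  [0,0,-28],
  [0,0,-15],
  [0,0,-6],
  [0,0,-3],
  [0,0,0],
  [0,0,0],
], turn=[0,0,0,0,0,0,0,0])

```text
time: 3.72
position: [0.4424, 0.0983, 0.0]
tool_rot: [-2.915, 1.57, 0.419]
wrist_force: [-0.2, 0.3, 0.8]
finger_gap: 0.0852
```

jog_arm([
  [0,0,0],
  [0,0,0],
  [0,0,0],
  [0,0,0],
  [0,0,0],
  [0,0,0],
], turn=[0,0,0,0,0,0], gripper=0.45, newtons=30)

```text
time: 4.47
position: [0.4423, 0.0981, -0.0003]
tool_rot: [3.061, 1.57, 0.112]
wrist_force: [-1.2, -0.6, 4.1]
finger_gap: 0.0491
```

jog_arm([
  [0,0,10],
  [0,0,25],
  [0,0,30],
  [4,25,15],
  [5,30,0],
  [5,30,0],
  [0,20,0],
  [0,0,0],
  [0,0,0],
], turn=[0,0,0,1,1,0.7,0,0,0])

```text
time: 5.6
position: [0.4557, 0.2026, 0.0791]
tool_rot: [0.615, 1.57, -2.288]
wrist_force: [-0.5, -0.6, -0.5]
finger_gap: 0.0489
```

```bash
python3 - <<'E'
from m import *
im,d,c=load('wrist2')
H,S,V=cv2.split(cv2.cvtColor(im,cv2.COLOR_BGR2HSV))
b=blob((V>120)&(S<28),(98,100,166,205));k=np.argwhere(b); print(k.min(0),k.max(0)); print(rect(c,b,.010,True))
im,d,c=shot('wrist','wrist3');print(c[1], env.read_state()['position'])
shot('side','side3')
E
```

```text
[108 103] [198 161]
((456.40667724609375, 214.01864624023438), (78.89164733886719, 51.198272705078125), 13.476702690124512)
[0.52101459 0.21844688 0.2219811 ] [0.45582096 0.20240251 0.07920657]
```

View pics/wrist3.png

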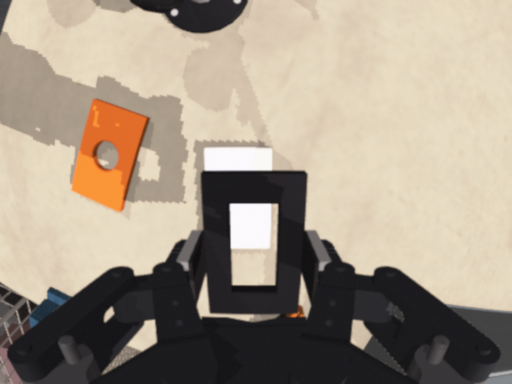

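```bash
python3 - <<'E'
from m import *
im,d,c=load('wrist3')
H,S,V=cv2.split(cv2.cvtColor(im,cv2.COLOR_BGR2HSV))
for (u,v) in [(204,172),(305,172),(297,312),(213,312),(230,203),(278,203)]:
  print(u,v,(1000*onplane(c,np.array([u]),np.array([v]),.087,True)).round(1))
for (u,v) in [(204,148),(272,149)]:
  print(u,v,(1000*onplane(c,np.array([u]),np.array([v]),.010,True)).round(1))
q=np.array([onplane(c,np.array(p[:1]),np.array(p[1:]),.087,True)[0] for p in [(203,171),(305,172),(298,313),(212,313)]]); print(q.mean(0), np.degrees(np.arctan2(*(q[0]-q[3])[[1,0]])))
print(d[180,220],d[298,255])
E
```

```text
204 172 [[489.5 234.5  87. ]]
305 172 [[500.7 188.7  87. ]]
297 312 [[423. 169.  87.]]
213 312 [[411.8 215.4  87. ]]
230 203 [[477.7 219.3  87. ]]
278 203 [[483.1 197.1  87. ]]
204 148 [[488.9 247.3  10. ]]
272 149 [[499.6 199.5  10. ]]
[0.45596559 0.20194344 0.087     ] 13.704401885299255
0.13820526 0.15419613
```

jog_arm([
  [0,6,-15],
  [0,6,-20],
  [0,0,-18],
  [0,0,-8],
  [0,0,-4],
  [0,0,-3],
  [0,0,0],
  [0,0,0],
], turn=[0,0,0,0,0,0,0,0])

```text
time: 6.7
position: [0.4562, 0.2152, 0.0117]
tool_rot: [-2.824, 1.57, 0.557]
wrist_force: [0.0, -0.3, -1.0]
finger_gap: 0.0488
```

```bash
python3 - <<'E'
from m import *
im,d,c=shot('wrist','wrist4');print(c[1], env.read_state()['position'],env.read_state()['wrist_force'])
shot('side','side4')
cv2.imwrite('pics/side4c.png',cv2.resize(cv2.imread('pics/side4.png')[140:280,240:380],None,fx=4,fy=4))
E
```

```text
[0.52134212 0.23095847 0.15468369] [0.45618469 0.21520774 0.01168538] [0.64861395 0.19583282 0.13384008]
```

View pics/side4c.png

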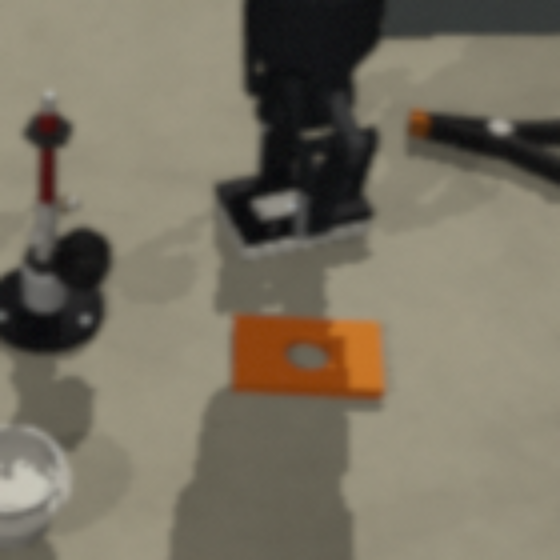

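View pics/wrist4.png

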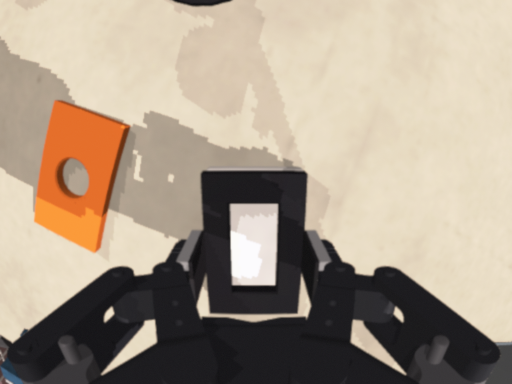

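jog_arm([
  [0,0,-1.5],
  [0,0,0],
  [0,0,0],
], turn=[0,0,0])

```text
time: 7.18
position: [0.456, 0.215, 0.0098]
tool_rot: [2.388, 1.571, -0.515]
wrist_force: [0.4, 0.6, -0.8]
finger_gap: 0.0491
```

jog_arm([
  [0,0,0],
  [0,0,0],
  [0,0,0],
  [0,0,0],
], turn=[0,0,0,0], gripper=0.85)

```text
time: 7.68
position: [0.456, 0.215, 0.0098]
tool_rot: [1.972, 1.571, -0.931]
wrist_force: [0.8, -0.4, -0.2]
finger_gap: 0.0725
```

jog_arm([
  [0,0,15],
  [0,0,30],
  [0,0,30],
  [0,10,25],
  [2,25,0],
  [2,28,0],
  [2,30,0],
  [2,20,0],
  [0,0,0],
  [0,0,0],
], turn=[0,0,-4,-6,-6,-6,0,0,0,0])

```text
time: 8.93
position: [0.464, 0.3276, 0.11]
tool_rot: [1.853, 1.571, -1.433]
wrist_force: [0.2, -0.3, 0.4]
finger_gap: 0.0725
```

```bash
python3 - <<'E'
from m import *
im,d,c=shot('wrist','wrist5');print(c[1], env.read_state()['position'],env.read_state()['wrist_force'])
H,S,V=cv2.split(cv2.cvtColor(im,cv2.COLOR_BGR2HSV))
b=blob((S>150)&(V>80),(180,60,340,290));k=np.argwhere(b); print(k.min(0),k.max(0)); print(rect(c,b,.008,True))
b=blob((V<75),(300,60,450,260));k=np.argwhere(b); print(k.min(0),k.max(0)); print(rect(c,b,.018,True))
E
```

```text
[0.53044133 0.31794331 0.25289504] [0.46405623 0.32748094 0.11003905] [ 0.07012354 -1.15518802  0.14671529]
[144 225] [233 284]
((466.50506591796875, 326.12530517578125), (49.814048767089844, 79.11027526855469), 81.69573974609375)
[135 342] [235 413]
((456.5871276855469, 216.61813354492188), (80.72393035888672, 51.171329498291016), 13.561199188232422)
```

View pics/wrist5.png

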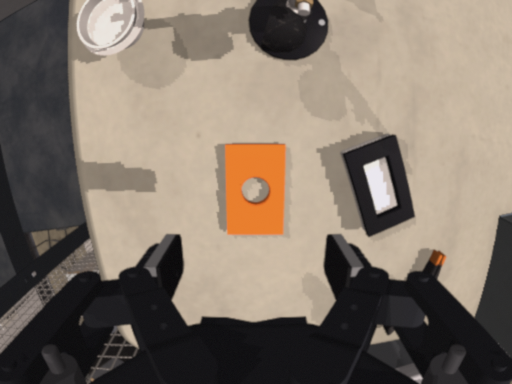

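jog_arm([
  [2.5,-1.5,-30],
  [0,0,-30],
  [0,0,-28],
  [0,0,-14],
  [0,0,-5],
  [0,0,-3],
  [0,0,0],
  [0,0,0],
], turn=[0,0,0,0,0,0,0,0])

```text
time: 9.98
position: [0.4668, 0.3269, 0.0006]
tool_rot: [-2.24, 1.57, 0.757]
wrist_force: [0.4, -0.5, 0.2]
finger_gap: 0.0724
```

jog_arm([
  [0,0,0],
  [0,0,0],
  [0,0,0],
  [0,0,0],
  [0,0,0],
  [0,0,0],
], turn=[0,0,0,0,0,0], gripper=0.45, newtons=30)

```text
time: 10.72
position: [0.4668, 0.3268, 0.0004]
tool_rot: [-2.441, 1.57, 0.556]
wrist_force: [-0.7, 0.6, 5.8]
finger_gap: 0.0489
```

jog_arm([
  [0,0,10],
  [0,0,25],
  [0,0,30],
  [0,-15,15],
  [-3,-25,0],
  [-3,-25,0],
  [-3,-20,0],
  [-1,-13,0],
  [0,0,0],
  [0,0,0],
], turn=[0,0,4,6,6,6,0,0,0,0])

```text
time: 11.98
position: [0.4566, 0.2289, 0.0798]
tool_rot: [-3.104, 1.571, 0.276]
wrist_force: [-0.2, 0.5, -1.1]
finger_gap: 0.049
```

```bash
python3 - <<'E'
from m import *
im,d,c=shot('wrist','wrist6');print(c[1], env.read_state()['position'],env.read_state()['wrist_force'])
E
```

```text
[0.52179282 0.24468218 0.22267658] [0.45652251 0.22900666 0.07969576] [ 0.70419095 -0.12045303 -0.57033442]
```

View pics/wrist6.png

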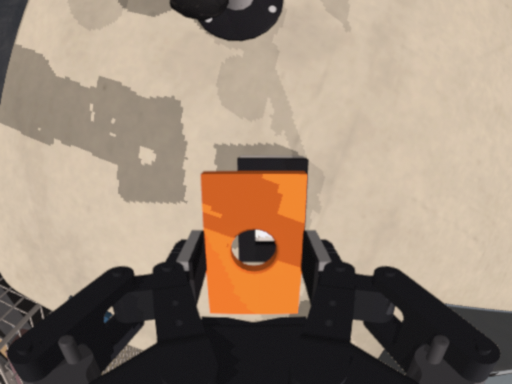

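jog_arm([
  [-0.5,-7,-12],
  [0,-7,-15],
  [0,0,-15],
  [0,0,-10],
  [0,0,-5],
  [0,0,-2.5],
  [0,0,0],
  [0,0,0],
], turn=[0,0,0,0,0,0,0,0])

```text
time: 13.02
position: [0.4562, 0.2148, 0.0207]
tool_rot: [-2.843, 1.57, 0.538]
wrist_force: [-0.3, 0.2, 0.5]
finger_gap: 0.0486
```

```bash
python3 - <<'E'
from m import *
im,d,c=shot('wrist','wrist7');print(c[1], env.read_state()['position'],env.read_state()['wrist_force'])
E
```

```text
[0.52133523 0.23052773 0.16367517] [0.45619382 0.214736   0.02070124] [ 0.67649673  0.26633004 -0.40679516]
```

View pics/wrist7.png

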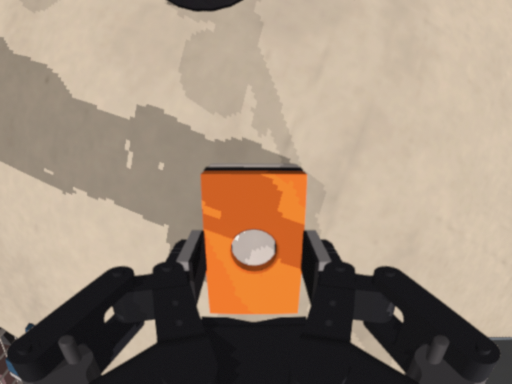

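Aligned with the spacer (far edge rows 168–173, sides u≈203–306). Lower and release.

jog_arm([
  [0,0,-2.3],
  [0,0,0],
  [0,0,0],
], turn=[0,0,0])

```text
time: 13.45
position: [0.4563, 0.2147, 0.0184]
tool_rot: [-2.93, 1.57, 0.451]
wrist_force: [0.0, 0.1, 2.0]
finger_gap: 0.0486
```

jog_arm([
  [0,0,0],
  [0,0,0],
  [0,0,0],
  [0,0,0],
], turn=[0,0,0,0], gripper=0.8)

```text
time: 13.95
position: [0.4559, 0.2145, 0.0179]
tool_rot: [0.988, 1.571, -1.914]
wrist_force: [0.1, -0.6, 0.8]
finger_gap: 0.0686
```

jog_arm([
  [0,0,15],
  [0,0,30],
  [0,0,30],
  [0,0,40],
  [0,0,50],
  [-10,0,40],
  [0,0,0],
  [0,0,0],
], turn=[0,0,0,0,0,0,0,0])

```text
time: 14.95
position: [0.4458, 0.2145, 0.2233]
tool_rot: [-2.133, 1.57, 1.248]
wrist_force: [0.0, 0.5, -0.3]
finger_gap: 0.0681
```

```bash
python3 - <<'E'
from m import *
im,d,c=shot('wrist','wrist8');print(c[1], env.read_state()['position'],env.read_state()['joints'])
H,S,V=cv2.split(cv2.cvtColor(im,cv2.COLOR_BGR2HSV))
b=blob((S>150)&(V>80),(180,60,340,290));k=np.argwhere(b); print(k.min(0),k.max(0)); print(rect(c,b,.026,True))
for n in('side','scene'):
    im,d,c=shot(n,n+'8')
cv2.imwrite('pics/side8c.png',cv2.resize(cv2.imread('pics/side8.png')[140:280,190:370],None,fx=4,fy=4))
cv2.imwrite('pics/scene8c.png',cv2.resize(cv2.imread('pics/scene8.png')[130:280,150:350],None,fx=4,fy=4))
E
```

```text
[0.51100412 0.23029889 0.36621843] [0.44568958 0.21440573 0.22249279] [ 8.56717255e-01 -2.43791501e-01 -1.94112494e-01 -3.25728776e-04
 -1.62127126e+00  9.53251032e-01]
[129 234] [196 277]
((456.20721435546875, 215.04310607910156), (79.32137298583984, 49.56778335571289), 13.642176628112793)
```

View pics/wrist8.png

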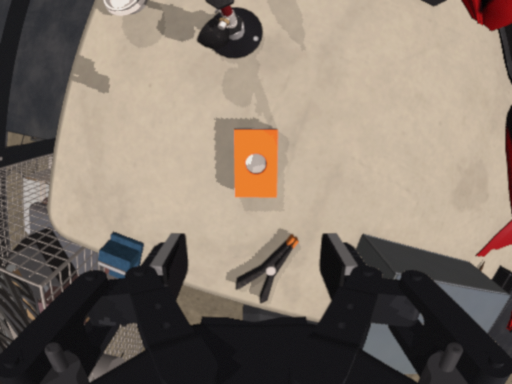

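View pics/scene8c.png

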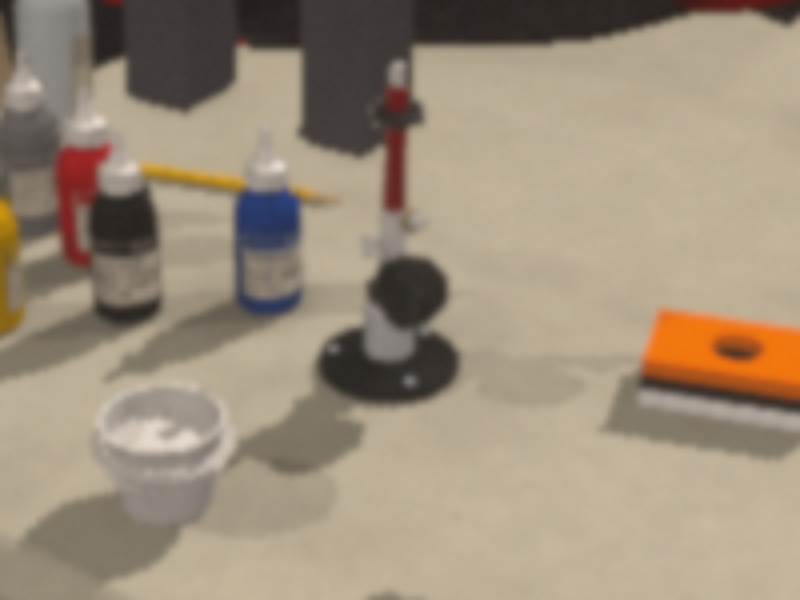

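View pics/side8c.png

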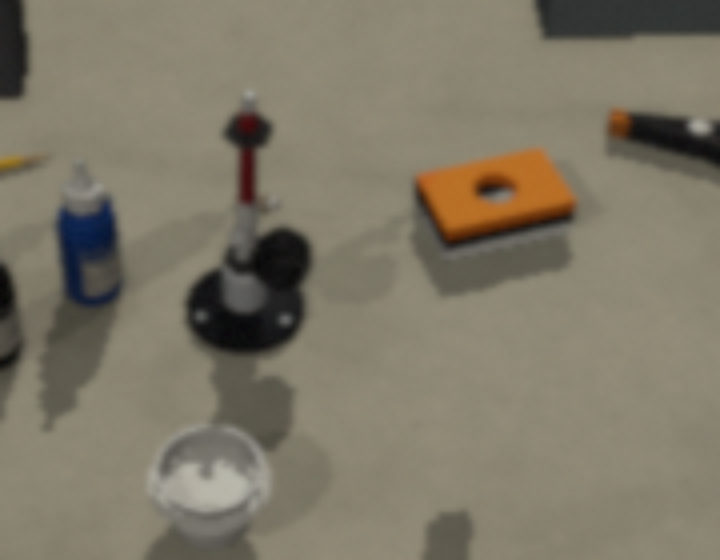

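```bash
cat >> m.py <<'E'
def tri(c1,p1,c2,p2):
    d1=ray(c1,*p1); d2=ray(c2,*p2); A=np.stack([d1,-d2],1); s=np.linalg.lstsq(A,c2[1]-c1[1],rcond=None)[0]
    a=c1[1]+s[0]*d1; b=c2[1]+s[1]*d2; return (a+b)/2, np.linalg.norm(a-b)
E
python3 - <<'E'
from m import *
c1=load('scene8')[2]; c2=load('side8')[2]
f=lambda x,y,ox,oy:(ox+(x+.5)/4-.5,oy+(y+.5)/4-.5)
for n,a,b in (('tail',(397,60),(249,93)),('disc',(397,110),(248,130)),('redbot',(394,210),(246,200)),('foot',(389,360),(244,310)),('bluetop',(266,135),(80,172)),('cupc',(412,292),(285,258))):
    p,e=tri(c1,f(*a,150,130),c2,f(*b,190,140)); print(n,(p*1000).round(1),round(e*1000,1))
# stand foot by plane z~.003 ellipse centre, bottle bottoms
for t,c,ox,oy,pts in (('scene',c1,150,130,[(389,362),(268,300),(127,305),(165,505)]),('side',c2,190,140,[(244,312),(94,295)])):
    for p in pts: print(t,p,(1000*onplane(c,*[np.array([q]) for q in f(*p,ox,oy)],.005)).round(0))
im,P=cloud('side8'); hsv=cv2.cvtColor(im,cv2.COLOR_BGR2HSV)
red=((hsv[...,0]<8)|(hsv[...,0]>172))&(hsv[...,1]>120)
b=blob(red,(240,160,265,195)); print(np.argwhere(b).min(0),np.argwhere(b).max(0)); print(np.nanmedian(P[b],0))
im,P=cloud('scene8'); hsv=cv2.cvtColor(im,cv2.COLOR_BGR2HSV)
red=((hsv[...,0]<8)|(hsv[...,0]>172))&(hsv[...,1]>120)
b=blob(red,(240,145,260,190)); print(np.argwhere(b).min(0),np.argwhere(b).max(0)); print(np.nanmedian(P[b],0))
E
```

```text
tail [599.4 284.1 159.4] 1.3
disc [600.1 282.9 134.9] 0.5
redbot [602.1 280.8  84.5] 1.0
foot [604.3 281.7   3.8] 1.6
bluetop [688.5 258.2  92. ] 2.0
cupc [582.8 296.4  55.1] 1.8
scene (389, 362) [[602. 284.   5.]]
scene (268, 300) [[685. 263.   5.]]
scene (127, 305) [[742. 304.   5.]]
scene (165, 505) [[623. 432.   5.]]
side (244, 312) [[605. 285.   5.]]
side (94, 295) [[688. 266.   5.]]
[177 250] [189 252]
[0.60183737 0.28487844 0.10486551]
[162 247] [181 250]
[0.59933132 0.28509391 0.10752808]
```

jog_arm([
  [15,7,5],
  [15,7,5],
  [15,7,0],
  [15,7,0],
  [15,7,0],
  [15,7,0],
  [15,7,0],
  [15,7,0],
  [15,6,0],
  [15,5,0],
  [5,0,0],
  [0,0,0],
  [0,0,0],
], turn=[-9.7,-9.5,-9.5,-9.5,-9.5,-9.5,-9.5,-9.5,-9.5,-9.5,-8,0,0], gripper=0.6)

```text
time: 16.73
position: [0.6008, 0.2814, 0.2325]
tool_rot: [2.247, 1.57, -2.455]
wrist_force: [-0.0, 0.6, -0.2]
finger_gap: 0.0511
```

```bash
python3 - <<'E'
from m import *
im,d,c=shot('wrist','wrist9');st=env.read_state();print(c[1], st['position'],st['joints'],Rn.from_euler('xyz',st['tool_rot']).as_matrix().round(3))
E
```

```text
[0.60180861 0.2144722  0.37541089] [0.6007483  0.28144093 0.23274319] [ 7.38814615e-01  2.10378251e-01  2.73105625e-01 -2.57892529e-05
 -1.63406467e+00 -7.27816349e-01] [[-0.    -1.    -0.011]
 [-0.    -0.011  1.   ]
 [-1.     0.    -0.   ]]
```

View pics/wrist9.png

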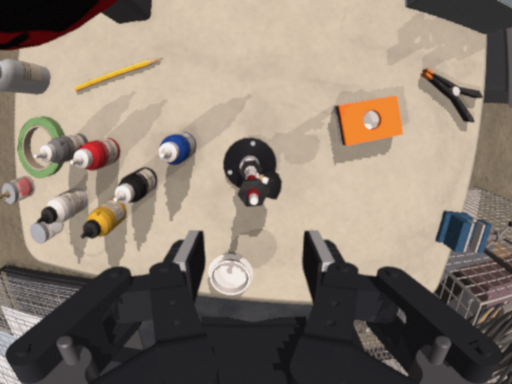

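```bash
python3 - <<'E'
from m import *
im,d,c=load('wrist9')
cv2.imwrite('pics/w9c.png',cv2.resize(im[125:225,200:310],None,fx=6,fy=6))
for u,v,z in((253,200,.158),(256,188,.134),(250,164,.0)):
    print(u,v,z,1000*onplane(c,np.array([u]),np.array([v]),z,True))
E
```

```text
253 200 0.158 [[601.00606953 279.25227613 158.        ]]
256 188 0.134 [[598.52505865 275.88680519 134.        ]]
250 164 0.0 [[604.81347791 278.381423     0.        ]]
```

View pics/w9c.png

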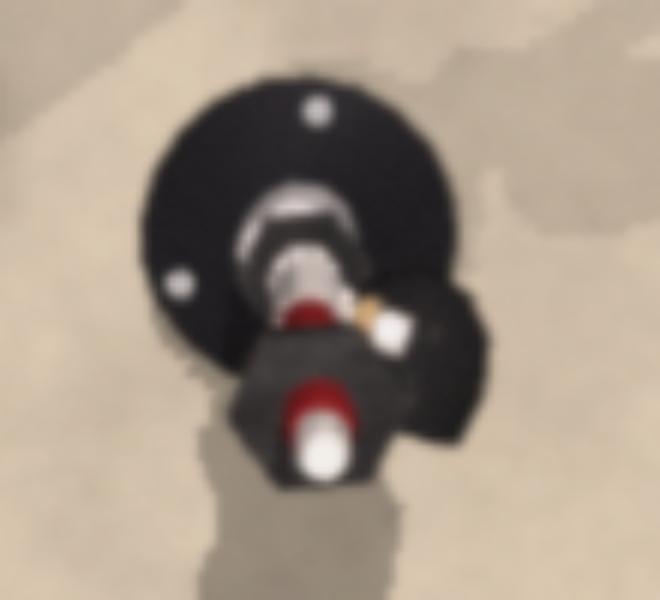

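jog_arm([
  [1,-1.5,-25],
  [0,0,-30],
  [0,0,-30],
  [0,0,-25],
  [0,0,-15],
  [0,0,-8],
  [0,0,-6],
  [0,0,0],
  [0,0,0],
], turn=[0,0,0,0,0,0,0,0,0])

```text
time: 17.9
position: [0.6023, 0.2802, 0.0948]
tool_rot: [-1.051, 1.57, 0.529]
wrist_force: [-0.1, 0.4, -0.1]
finger_gap: 0.0513
```

```bash
python3 - <<'E'
from m import *
im,d,c=shot('wrist','wrist10');st=env.read_state();print(c[1], st['position'],st['wrist_force'])
im,d,c=shot('side','side10'); cv2.imwrite('pics/s10.png',cv2.resize(im[90:260,180:320],None,fx=4,fy=3.5))
E
```

```text
[0.6029355  0.2131197  0.23766527] [0.60231104 0.28019318 0.09479333] [-0.02569465  0.1343853   0.35939512]
```

View pics/wrist10.png

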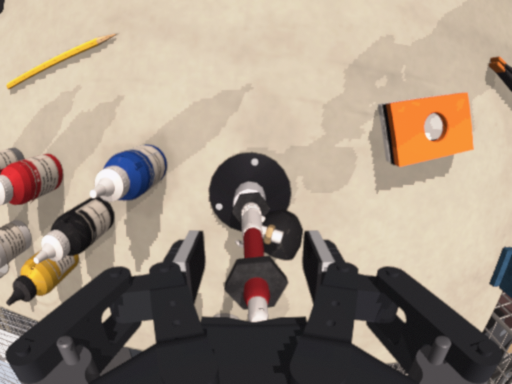

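View pics/s10.png

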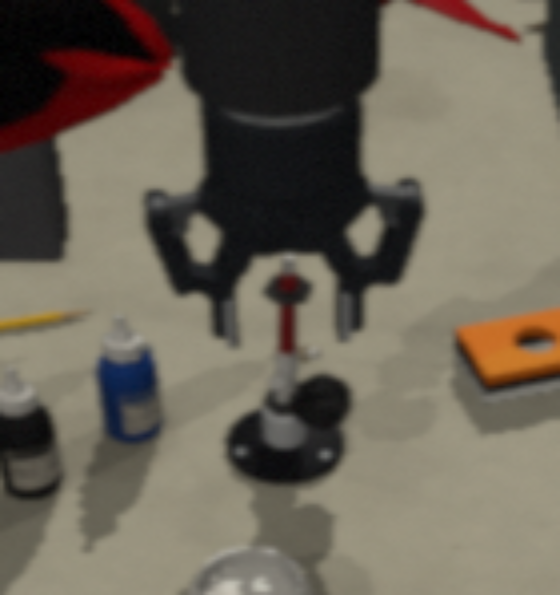

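jog_arm([
  [0,0,-4],
  [0,0,-2.5],
  [0,0,0],
], turn=[0,0,0])

```text
time: 18.38
position: [0.6018, 0.2799, 0.087]
tool_rot: [2.155, 1.57, -2.549]
wrist_force: [0.2, -0.5, 0.4]
finger_gap: 0.0511
```

jog_arm([
  [0,0,0],
  [0,0,0],
  [0,0,0],
  [0,0,0],
  [0,0,0],
  [0,0,0],
], turn=[0,0,0,0,0,0], gripper=0.05, newtons=20)

```text
time: 19.12
position: [0.6021, 0.2801, 0.0877]
tool_rot: [-1.38, 1.571, 0.199]
wrist_force: [-0.6, 0.3, 0.1]
finger_gap: 0.0196
```

```bash
python3 - <<'E'
from m import *
im,d,c=shot('wrist','wrist11');st=env.read_state();print(c[1], st['position'],st['wrist_force'],st['finger_gap'])
im,d,c=shot('side','side11'); cv2.imwrite('pics/s11.png',cv2.resize(im[90:260,180:320],None,fx=4,fy=3.5))
E
```

```text
[0.60278331 0.21303977 0.23053148] [0.60208205 0.28004388 0.08762952] [0.29565228 0.13648895 2.14718039] 0.019728764654957973
```

View pics/wrist11.png

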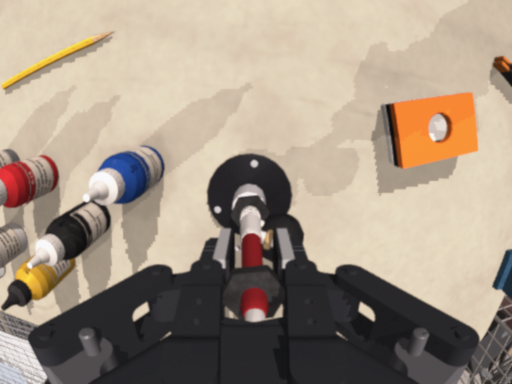

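View pics/s11.png

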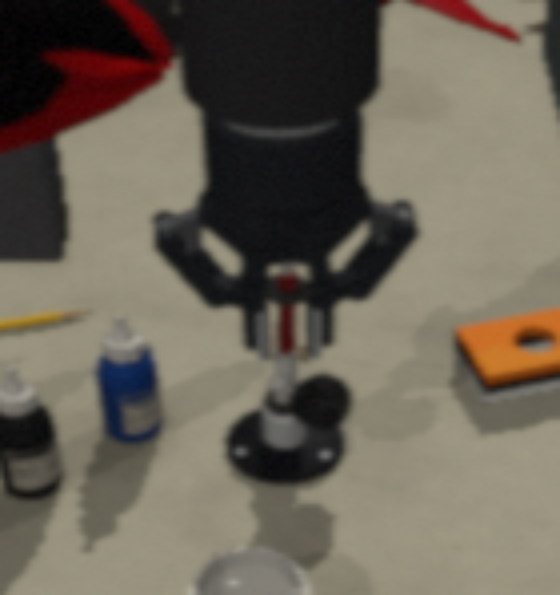

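jog_arm([
  [0,0,0],
  [0,0,0],
], turn=[0,0])

```text
time: 19.48
position: [0.6021, 0.28, 0.0876]
tool_rot: [-1.318, 1.571, 0.262]
wrist_force: [-0.2, 0.4, 1.9]
finger_gap: 0.0196
```

jog_arm([
  [0,0,0],
  [0,0,0],
  [0,0,7],
  [0,0,12],
  [0,0,8],
  [0,0,0],
], turn=[0,0,0,0,0,0], gripper=0.45)

```text
time: 20.23
position: [0.6025, 0.2803, 0.116]
tool_rot: [-0.948, 1.569, 0.632]
wrist_force: [0.4, -0.5, -0.8]
finger_gap: 0.0384
```

jog_arm([
  [0,0,0],
  [0,0,0],
  [0,0,0],
  [0,0,0],
  [0,0,0],
], turn=[0,0,0,0,0], gripper=0.05, newtons=40)

```text
time: 20.85
position: [0.602, 0.28, 0.1146]
tool_rot: [-2.055, 1.571, -0.476]
wrist_force: [-0.2, -0.1, 2.0]
finger_gap: 0.0217
```

```bash
python3 - <<'E'
from m import *
im,d,c=shot('wrist','wrist12');st=env.read_state();print(c[1], st['position'],st['wrist_force'],st['finger_gap'])
im,d,c=shot('side','side12'); cv2.imwrite('pics/s12.png',cv2.resize(im[90:260,180:320],None,fx=4,fy=3.5))
E
```

```text
[0.60277045 0.21303222 0.25749367] [0.60203513 0.28004888 0.11460562] [ 0.31892683 -0.13551209  2.42402306] 0.021565709861356808
```

View pics/wrist12.png

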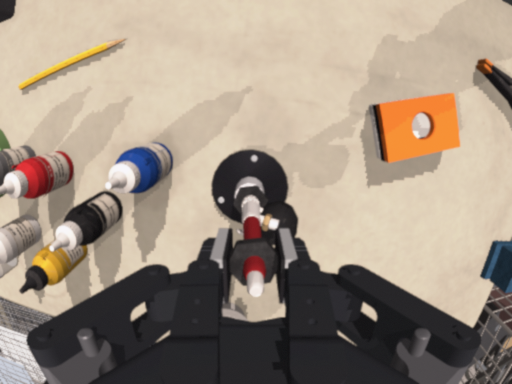

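View pics/s12.png

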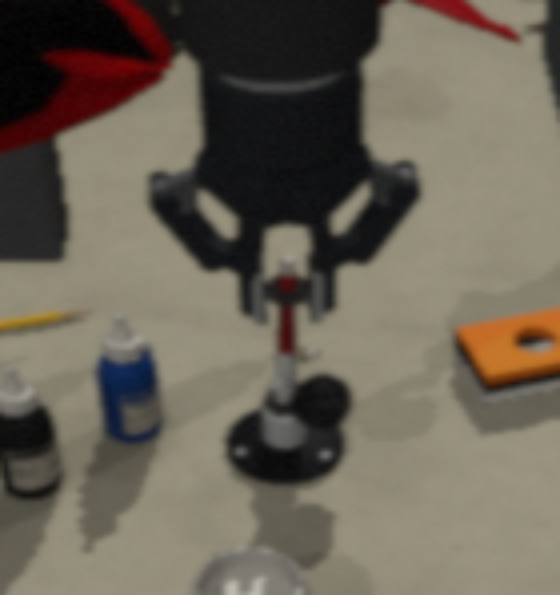

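jog_arm([
  [0,0,5],
  [0,0,7],
  [0,0,7],
  [0,-6,0],
  [0,-8.5,-0.5],
  [0,-10.3,-1.4],
  [0,-10.1,-2.2],
  [0,-9.9,-3.1],
  [0,0,0],
], turn=[0,0,0,0,0,0,0,0,0])

```text
time: 22.08
position: [0.602, 0.2344, 0.1261]
tool_rot: [1.849, 1.57, -2.856]
wrist_force: [1.1, 1.3, 0.7]
finger_gap: 0.022
```

```bash
python3 - <<'E'
from m import *
im,d,c=shot('wrist','wrist13');st=env.read_state();print(c[1], st['position'],st['wrist_force'],st['torque'],st['finger_gap'])
im,d,c=shot('side','side13'); cv2.imwrite('pics/s13.png',cv2.resize(im[90:260,180:320],None,fx=4,fy=3.5))
im,d,c=shot('scene','scene13'); cv2.imwrite('pics/c13.png',cv2.resize(im[90:260,180:320],None,fx=4,fy=3.5))
E
```

```text
[0.60267743 0.16737159 0.26894272] [0.60197844 0.23483634 0.12619931] [0.55236678 1.18609395 0.01122821] [ 0.36054227 -0.12184835  0.02672186] 0.022050531022949856
```

View pics/wrist13.png

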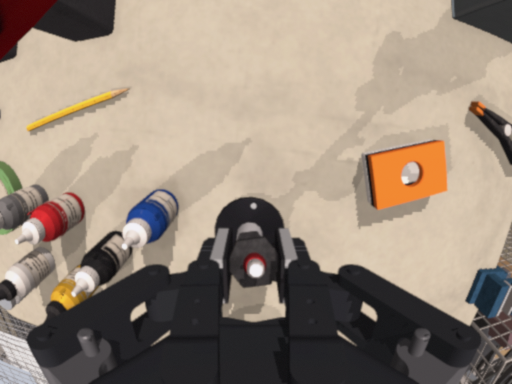

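View pics/s13.png

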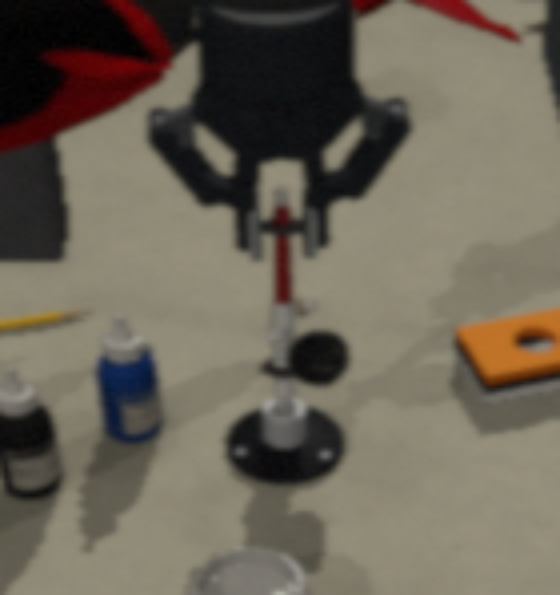

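View pics/c13.png

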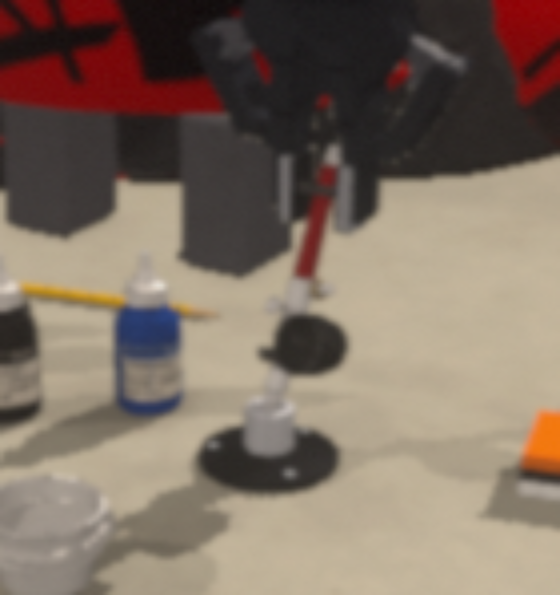

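jog_arm([
  [0,-9.6,-4],
  [0,-9.2,-4.8],
  [0,-8.8,-5.6],
  [0,-8.2,-6.3],
  [0,-7.6,-7],
  [0,0,0],
], turn=[0,0,0,0,0,0])

```text
time: 22.98
position: [0.6018, 0.1908, 0.0979]
tool_rot: [2.333, 1.569, -2.371]
wrist_force: [1.6, -1.1, 1.5]
finger_gap: 0.0222
```

```bash
python3 - <<'E'
from m import *
st=env.read_state();print(st['time'], st['position'],st['wrist_force'],st['torque'],st['finger_gap'])
im,d,c=shot('side','side14'); a=cv2.resize(im[90:260,180:320],None,fx=2.8,fy=2.8)
im,d,c=shot('scene','scene14'); b=cv2.resize(im[90:260,180:320],None,fx=2.8,fy=2.8)
cv2.imwrite('pics/b14.png',np.hstack([a,b]))
E
```

```text
22.975 [0.60179157 0.19079201 0.09788389] [ 1.5718072  -1.14578473  1.46403413] [-0.14415981 -0.4301019  -0.16136115] 0.022185292343000967
```

View pics/b14.png

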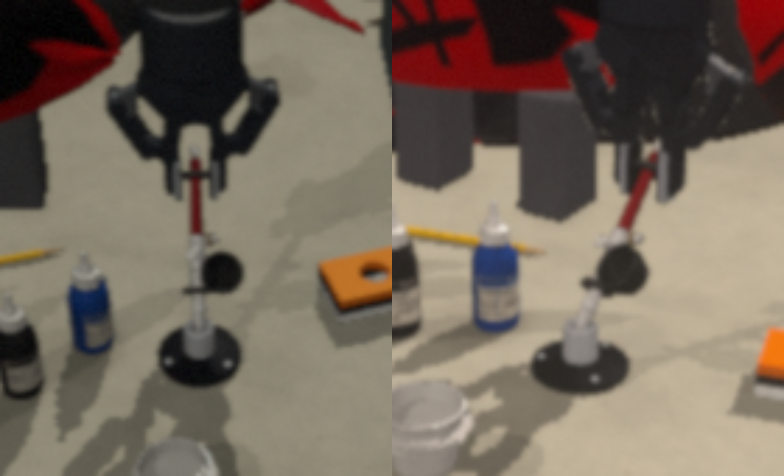

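jog_arm([
  [0,0,0],
  [0,0,0],
  [0,0,0],
], turn=[0,0,0], newtons=100)

```text
time: 23.45
position: [0.6019, 0.1921, 0.0988]
tool_rot: [0.746, 1.571, 2.326]
wrist_force: [-1.8, -2.0, 4.2]
finger_gap: 0.0193
```

jog_arm([
  [0,-4,5],
  [0,-8,10],
  [0,-8,12],
  [0,-5,15],
  [0,0,15],
  [0,0,15],
  [0,0,0],
  [0,0,0],
], turn=[0,0,0,0,0,0,0,0])

```text
time: 24.45
position: [0.6017, 0.167, 0.1699]
tool_rot: [1.672, 1.57, -3.031]
wrist_force: [-0.1, -0.0, -1.3]
finger_gap: 0.0191
```

```bash
python3 - <<'E'
from m import *
st=env.read_state();print(st['time'], st['position'],st['wrist_force'],st['finger_gap'])
im,d,c=shot('side','side15'); a=cv2.resize(im[60:200,190:320],None,fx=3,fy=3)
im,d,c=shot('scene','scene15'); b=cv2.resize(im[60:200,190:320],None,fx=3,fy=3)
cv2.imwrite('pics/b15.png',np.hstack([a,b]))
E
```

```text
24.45 [0.60169077 0.16703183 0.16991209] [-0.09084614 -0.01277585 -1.3080354 ] 0.01909647542789658
```

View pics/b15.png

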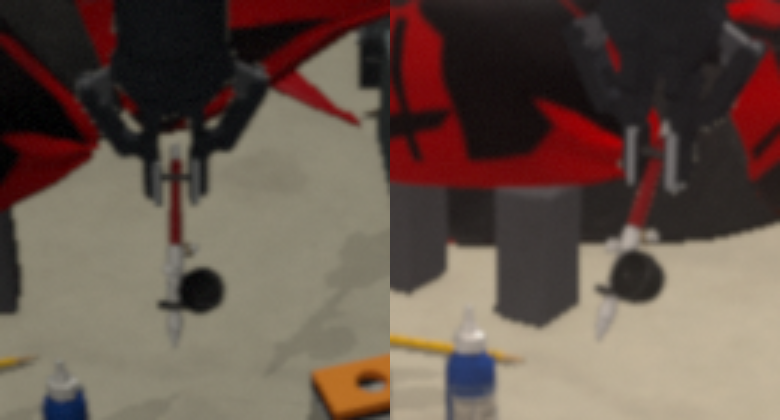

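```bash
python3 - <<'E'
from m import *
c1=load('scene15')[2]; c2=load('side15')[2]
f=lambda x,y,ox,oy:(ox+(x+.5)/3-.5,oy+(y+.5)/3-.5)
R={}
for n,a,b in (('nozzle',(210,337),(174,345)),('disc',(260,152),(176,178)),('redbot',(242,228),(175,243))):
    p,e=tri(c1,f(*a,190,60),c2,f(*b,190,60)); R[n]=p; print(n,(p*1000).round(1),round(e*1000,1))
v=R['nozzle']-R['disc']; print(np.linalg.norm(v), np.degrees(np.arccos(-v[2]/np.linalg.norm(v))), v/np.linalg.norm(v))
E
```

```text
nozzle [606.8 229.8  83.3] 0.1
disc [600.6 180.4 194.1] 1.7
redbot [603.3 195.2 148.2] 3.0
0.12146993292298588 24.18664079741589 [ 0.05080388  0.40654832 -0.91221567]
```

```bash
python3 - <<'E'
from m import *
im,d,c=shot('wrist','wrist16');st=env.read_state();print(st['time'],st['position'])
cv2.imwrite('pics/w16c.png',cv2.resize(im[180:330,180:330],None,fx=4,fy=4))
E
```

```text
24.6 [0.60163893 0.16678702 0.16960842]
```

View pics/w16c.png

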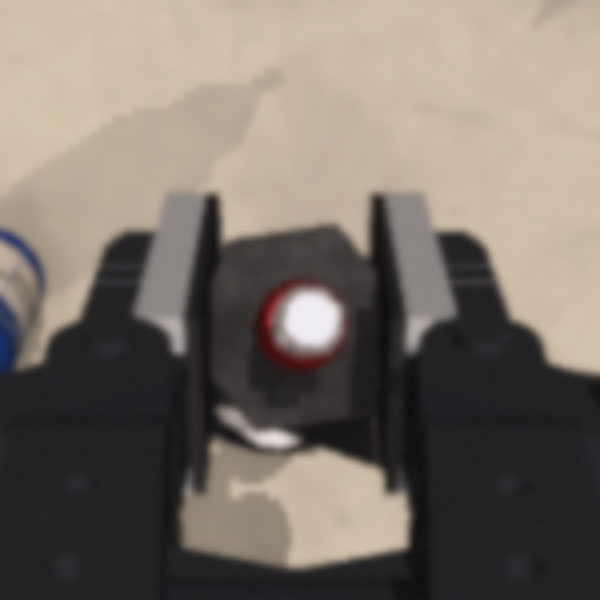

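```bash
python3 - <<'E'
from m import *
im,d,c=load('wrist16'); print(c[1])
for z in (.18,.189,.195): print(1000*onplane(c,np.array([252.5]),np.array([260.]),z,True))
print(1000*onplane(c,np.array([256.8]),np.array([259.]),.21,True))
print(d[255:270,240:246].mean(), d[240,250])
c1=load('scene14')[2]; c2=load('side14')[2]
f=lambda x,y,ox,oy:(ox+(x+.5)/2.8-.5,oy+(y+.5)/2.8-.5)
R={}
for n,a,b in (('rim/nozzle',(582-392,325),(198,330)),('disc',(648-392,172),(195,175)),('redbot',(622-392,230),(196,235))):
    p,e=tri(c1,f(*a,180,90),c2,f(*b,180,90)); R[n]=p; print(n,(p*1000).round(1),round(e*1000,1))
v=R['redbot']-R['disc']; print(np.degrees(np.arccos(-v[2]/np.linalg.norm(v))))
v=R['rim/nozzle']-R['disc']; print(np.degrees(np.arccos(-v[2]/np.linalg.norm(v))))
E
```

```text
[0.60257624 0.0999426  0.3124691 ]
[[602.04232686 170.84085856 180.        ]]
[[602.07860122 166.0240044  189.        ]]
[[602.10278413 162.81276829 195.        ]]
[[600.50246489 154.32968082 210.        ]]
0.13240299 0.1352844
rim/nozzle [604.1 280.5  33.2] 2.2
disc [601.  194.4 116.5] 2.6
redbot [602.4 228.7  84.7] 0.9
47.16601768779591
45.99150863414559
```

jog_arm([
  [0,0,0],
  [0,0,0],
  [0,0,0],
  [0,0,0],
], turn=[0,0,0,0], newtons=120)

```text
time: 25.1
position: [0.602, 0.1668, 0.1706]
tool_rot: [1.807, 1.571, -2.897]
wrist_force: [0.3, -1.2, -1.5]
finger_gap: 0.0186
```

```bash
python3 - <<'E'
from m import *
st=env.read_state();print(st['time'], st['position'],st['finger_gap'])
im,d,c=shot('side','side17'); a=cv2.resize(im[60:200,190:320],None,fx=3,fy=3)
im,d,c=shot('scene','scene17'); b=cv2.resize(im[60:200,190:320],None,fx=3,fy=3)
cv2.imwrite('pics/b17.png',np.hstack([a,b]))
E
```

```text
25.1 [0.60196894 0.16681969 0.17056408] 0.018646629442131222
```

View pics/b17.png

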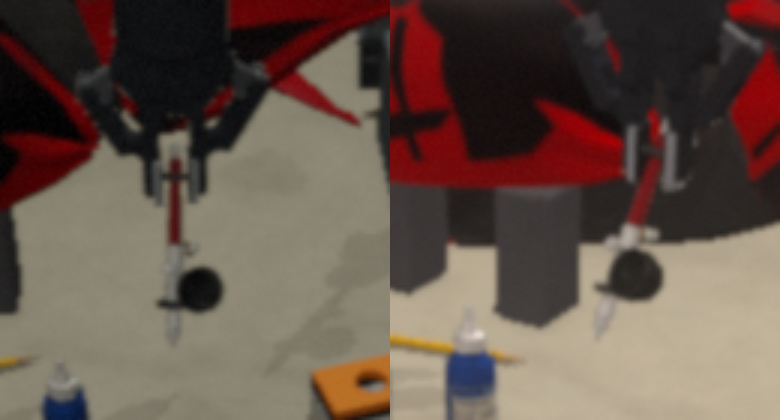

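```bash
python3 - <<'E'
from m import *
a=load('side17')[0][100:185,220:275]; b=load('scene17')[0][95:180,245:300]
cv2.imwrite('pics/z17.png',np.hstack([cv2.resize(x,None,fx=7,fy=7,interpolation=cv2.INTER_NEAREST) for x in(a,b)]))
E
```

```text
(no output)
```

View pics/z17.png

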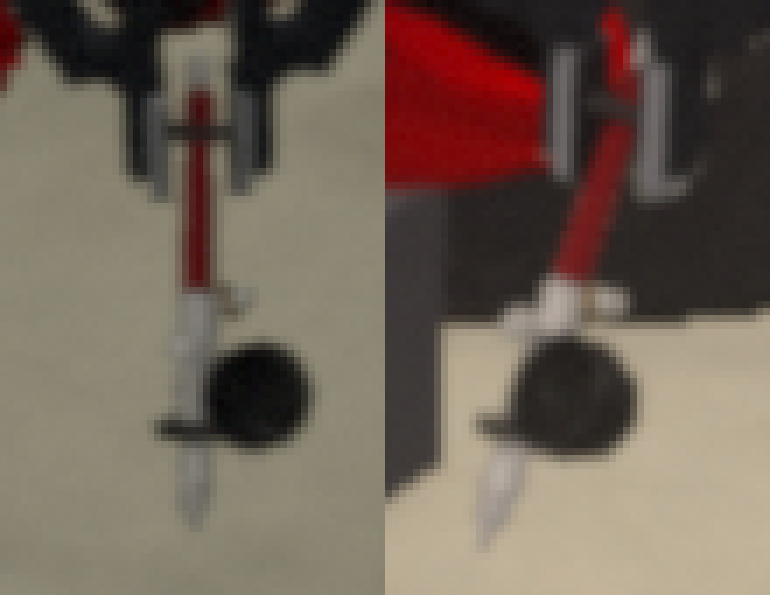

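```bash
python3 - <<'E'
from m import *
c1=load('scene17')[2]; c2=load('side17')[2]
R={}
for n,a,b in (('nozzle',(258.8,172.6),(247.4,174.8)),('disc',(277.4,110),(248,118.1)),('redbot',(270.7,134.1),(248,140.7))):
    p,e=tri(c1,a,c2,b); R[n]=p; print(n,(p*1000).round(1),round(e*1000,1))
for k in('disc','redbot'):
  v=R['nozzle']-R[k]; print(k,np.linalg.norm(v)*1000, np.degrees(np.arccos(-v[2]/np.linalg.norm(v))))
E
```

```text
nozzle [607.7 230.6  82.8] 1.6
disc [601.  175.4 193.3] 1.4
redbot [602.8 196.8 150.8] 0.3
disc 123.72408166879872 26.708827081334242
redbot 76.09305426391 26.661539365554457
```

jog_arm([
  [-1,13,0],
  [-1,15,0],
  [-1,15,-10],
  [-1,9,-13],
  [0,0,0],
  [0,0,0],
], turn=[0,0,0,0,0,0])

```text
time: 25.95
position: [0.5981, 0.2186, 0.1475]
tool_rot: [3.042, 1.57, -1.662]
wrist_force: [1.0, -0.6, -0.9]
finger_gap: 0.0185
```

```bash
cat > z.py <<'E'
from m import *
import sys
t=sys.argv[1]; x1,y1,x2,y2=map(int,sys.argv[2:6])
st=env.read_state();print(st['time'], st['position'],st['wrist_force'],st['finger_gap'])
a=shot('side','side'+t)[0][y1:y1+85,x1:x1+55]; b=shot('scene','scene'+t)[0][y2:y2+85,x2:x2+55]
cv2.imwrite(f'pics/z{t}.png',np.hstack([cv2.resize(x,None,fx=7,fy=7,interpolation=cv2.INTER_NEAREST) for x in(a,b)]))
E
cat > t.py <<'E'
from m import *
# t.py tag x1 y1 x2 y2 then groups name sx sy cx cy in zoomed picture
import sys
a=sys.argv; t=a[1]; x1,y1,x2,y2=map(int,a[2:6]); R={}
c1=load('scene'+t)[2]; c2=load('side'+t)[2]
for i in range(6,len(a),5):
    n=a[i]; sx,sy,cx,cy=map(float,a[i+1:i+5])
    p,e=tri(c1,(x2+(cx-385)/7-.5,y2+cy/7-.5),c2,(x1+sx/7-.5,y1+sy/7-.5)); R[n]=p; print(n,(p*1000).round(1),round(e*1000,1))
L=list(R)
for k in L[1:]:
    v=R[L[0]]-R[k]; print(k,'len',1000*np.linalg.norm(v),'tilt',np.degrees(np.arccos(-v[2]/np.linalg.norm(v))), 'aim from nozzle',((R[L[0]]+v/np.linalg.norm(v)*.06)*1000).round(1))
E
python3 z.py 18 220 130 225 130
```

```text
25.95 [0.59805218 0.21855005 0.14754631] [ 0.98972935 -0.64119823 -0.88369076] 0.018466923181437275
```

View pics/z18.png

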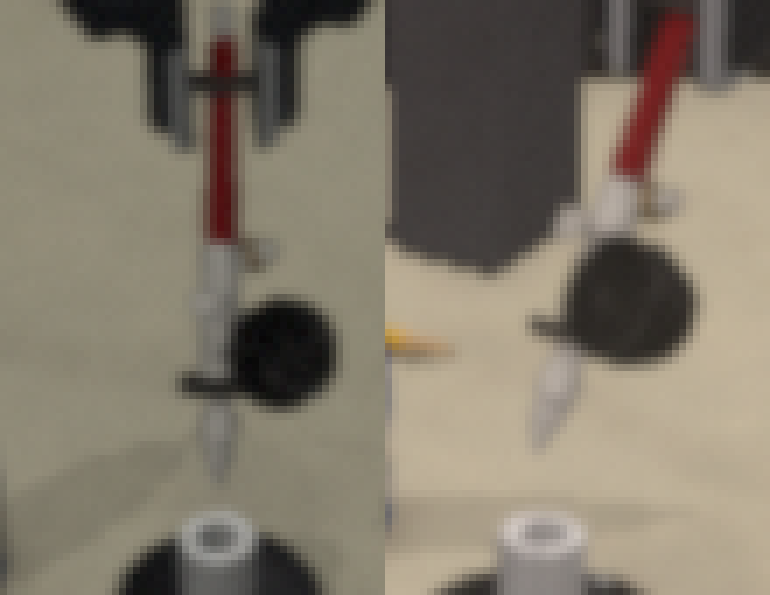

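```bash
python3 t.py 18 220 130 225 130 nozzle 219 480 540 450 redbot 220 240 630 175 rim 218 538 542 532
```

```text
nozzle [603.5 282.8  61.4] 1.8
redbot [599.6 245.5 126.6] 0.2
rim [604.  281.   35.3] 0.8
redbot len 75.16632137063975 tilt 29.916957109889157 aim from nozzle [606.6 312.5   9.4]
rim len 26.201480103647867 tilt 175.81030908250915 aim from nozzle [602.2 287.  121.3]
```

jog_arm([
  [0,-1,-11],
  [0,-0.5,-12],
  [0,0,-8],
  [0,-5,-1],
  [0,-5,-3],
  [0,-5,-3],
  [0,-5,-3.3],
  [0,-4,-3],
  [0,0,0],
], turn=[0,0,0,0,0,0,0,0,0])

```text
time: 27.18
position: [0.5978, 0.1936, 0.1026]
tool_rot: [0.697, 1.57, 2.276]
wrist_force: [0.3, 3.8, -0.5]
finger_gap: 0.0186
```

```bash
python3 z.py 19 220 130 225 130
```

```text
27.175 [0.59779583 0.19360778 0.1026352 ] [ 0.34410757  3.7678844  -0.54049894] 0.018557792289774083
```

View pics/z19.png

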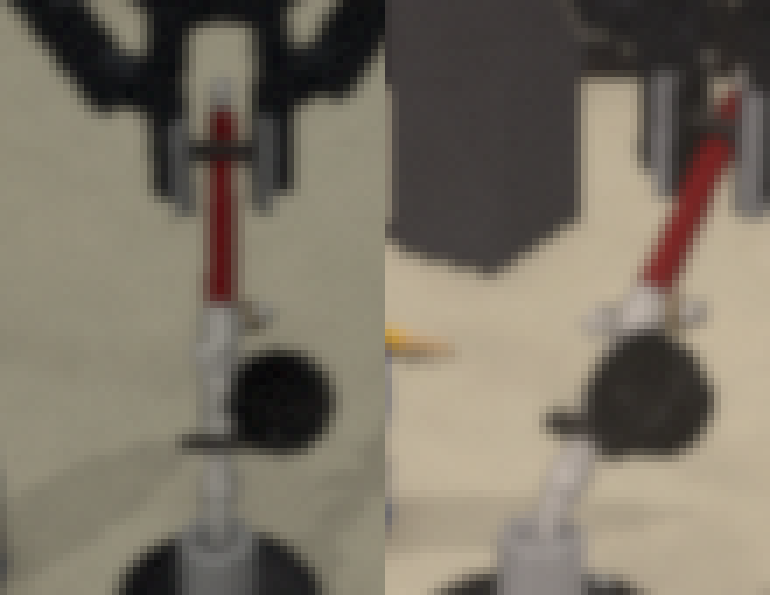

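```bash
python3 t.py 19 220 130 225 130 redbot 221 300 657 285 disc 222 150 712 128;  python3 t.py 19 220 130 225 130 guard 217 480 572 480 disc 222 150 712 128
```

```text
redbot [599.2 229.1  88.7] 0.3
disc [597.  203.  126.8] 1.7
disc len 46.170443234294126 tilt 34.497337014376264 aim from nozzle [602.  263.   39.3]
guard [603.5 265.3  44.6] 2.0
disc [597.  203.  126.8] 1.7
disc len 103.3368928513188 tilt 37.306205661177124 aim from nozzle [607.3 301.5  -3.1]
```

jog_arm([
  [0,-5,-3.7],
  [0,-4,-3.6],
  [0,-4,-3.7],
  [0,0,0],
  [0,-4,4],
  [0,-6,6],
  [0,-6,6],
  [0,-6,8],
  [0,-6,12],
  [0,0,12],
  [0,0,12],
  [0,0,12],
  [0,0,0],
  [0,0,0],
], turn=[0,0,0,0,0,0,0,0,0,0,0,0,0,0])

```text
time: 29.02
position: [0.5977, 0.1525, 0.1637]
tool_rot: [1.68, 1.57, -3.024]
wrist_force: [-0.2, 0.4, -1.0]
finger_gap: 0.0186
```

```bash
python3 z.py 20 220 90 240 90
```

```text
29.025 [0.59771147 0.15246306 0.16369855] [-0.20359284  0.40810601 -0.97131498] 0.018614447525764195
```

View pics/z20.png

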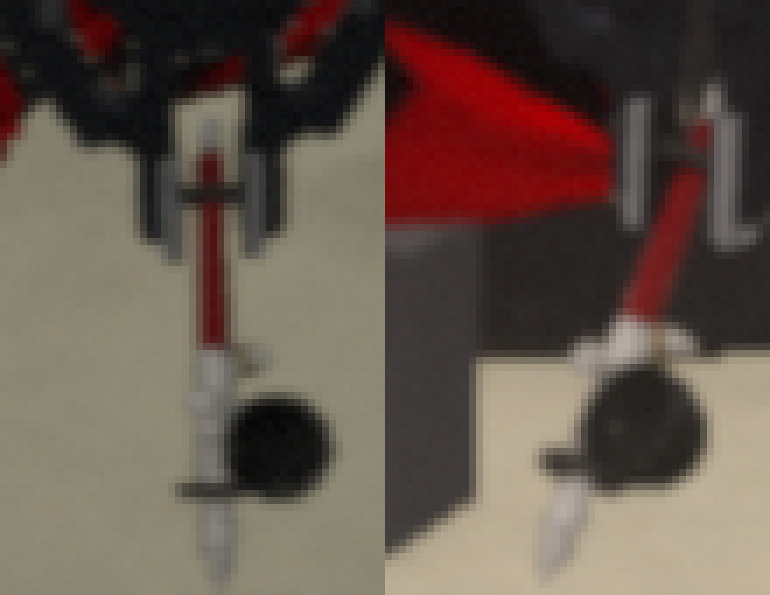

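```bash
python3 t.py 20 220 90 240 90 nozzle 217 585 545 577 redbot 213 345 640 317 disc 211 192 683 155
```

```text
nozzle [600.8 228.7  85.3] 2.1
redbot [598.1 184.  146.3] 0.2
disc [597.  162.7 187.6] 1.8
redbot len 75.67274974562949 tilt 36.29405262608233 aim from nozzle [602.9 264.1  37. ]
disc len 121.74823252791629 tilt 32.884975329923954 aim from nozzle [602.6 261.2  35. ]
```

jog_arm([
  [1,13,0],
  [1,14,-5],
  [1,14,-10],
  [0,10,-10],
  [0,0,-10],
  [0,0,-12],
  [0,0,-8],
  [0,-3,0],
  [0,-6.7,-4.9],
  [0,-6.3,-5.4],
  [0,-5.9,-5.8],
  [0,-5.5,-6.2],
  [0,-5.1,-6.6],
  [0,-4.6,-6.9],
  [0,0,0],
], turn=[0,0,0,0,0,0,0,0,0,0,0,0,0,0,0])

```text
time: 31.0
position: [0.6011, 0.1657, 0.0732]
tool_rot: [3.055, 1.57, -1.649]
wrist_force: [1.7, 3.1, 2.2]
finger_gap: 0.0186
```

```bash
python3 z.py 21 220 130 225 130
```

```text
31.0 [0.60110134 0.16572786 0.0731764 ] [1.70159491 3.13589745 2.19189785] 0.018592920000906763
```

View pics/z21.png

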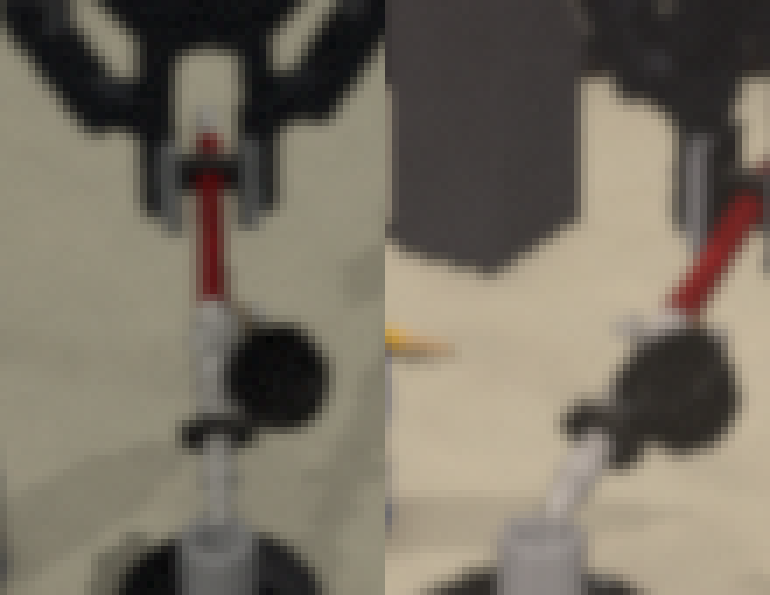

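Clearly tilted far more now. Withdraw along the axis and measure.

jog_arm([
  [0,-4,3],
  [0,-6,5],
  [0,-6,6],
  [0,-5,8],
  [0,0,12],
  [0,0,15],
  [0,0,15],
  [0,0,15],
  [0,0,10],
  [0,0,0],
  [0,0,0],
], turn=[0,0,0,0,0,0,0,0,0,0,0])

```text
time: 32.48
position: [0.6007, 0.1452, 0.1617]
tool_rot: [1.781, 1.57, -2.923]
wrist_force: [-0.6, 0.1, -0.7]
finger_gap: 0.0187
```

```bash
python3 z.py 22 220 90 240 90
```

```text
32.475 [0.60067368 0.14520798 0.16168954] [-0.6486644   0.13428086 -0.65829503] 0.01872586638265554
```

View pics/z22.png

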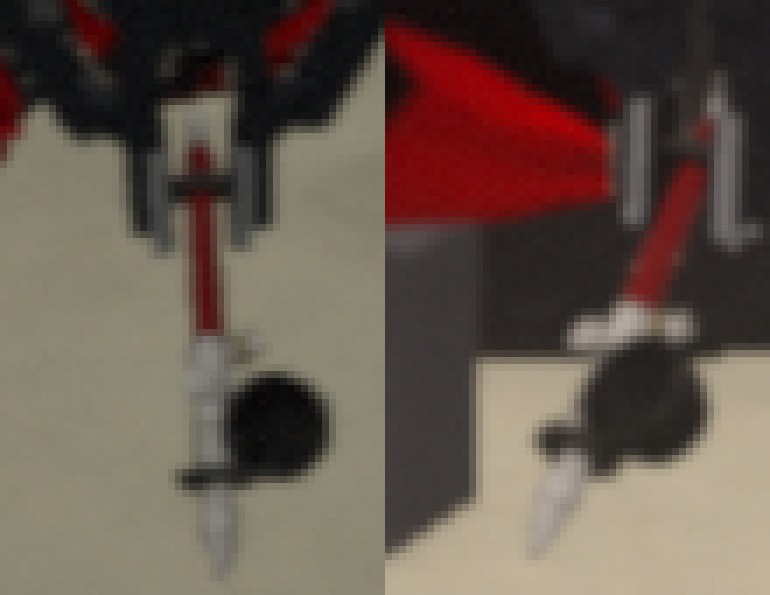

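```bash
python3 t.py 22 220 90 240 90 nozzle 220 577 533 557 redbot 207 333 642 302 disc 202 187 685 150; python3 t.py 22 220 90 240 90 redbot 207 333 642 302 disc 202 187 685 150
```

```text
nozzle [600.2 236.5  94.8] 2.8
redbot [599.6 180.7 149.1] 0.6
disc [599.3 157.6 186.8] 0.7
redbot len 77.86053011591154 tilt 45.75995548485317 aim from nozzle [600.7 279.5  52.9]
disc len 121.24135728418263 tilt 40.58274019609275 aim from nozzle [600.6 275.5  49.2]
redbot [599.6 180.7 149.1] 0.6
disc [599.3 157.6 186.8] 0.7
disc len 44.25969180604634 tilt 31.448891687760746 aim from nozzle [599.9 212.   97.9]
```

```bash
python3 - <<'E'
from m import *
p,e=tri(load('scene8')[2],(150+737.5/4-.5,130+347.5/4-.5),load('side8')[2],(190+495.5/4-.5,140+188.5/4-.5)); print(p,e)
E
```

```text
[0.45474047 0.21709007 0.02543714] 0.0009183700994991903
```

jog_arm([
  [-6,-2,0],
  [-14,-5,0],
  [-18,-8,0],
  [-18,-8,0],
  [-18,-8,0],
  [-18,-8,0],
  [-18,-8,0],
  [-16,-6,-4],
  [-12,-5,-5],
  [-8,-2.5,-6],
  [0,0,-6],
  [0,0,-4],
  [0,0,0],
  [0,0,0],
  [0,0,0],
], turn=[0,0,0,0,0,0,0,0,0,0,0,0,0,0,0])

```text
time: 34.45
position: [0.4552, 0.0848, 0.1376]
tool_rot: [-1.377, 1.571, 0.202]
wrist_force: [-0.5, -0.3, -1.5]
finger_gap: 0.0185
```

```bash
python3 z.py 23 285 130 325 110; python3 -c "
from m import *
shot('wrist','wrist23'); cv2.imwrite('pics/sc23.png',load('scene23')[0])"
```

```text
34.45 [0.45517173 0.08477341 0.13762612] [-0.52818841 -0.31095031 -1.47975558] 0.018451228331815134
```

View pics/z23.png

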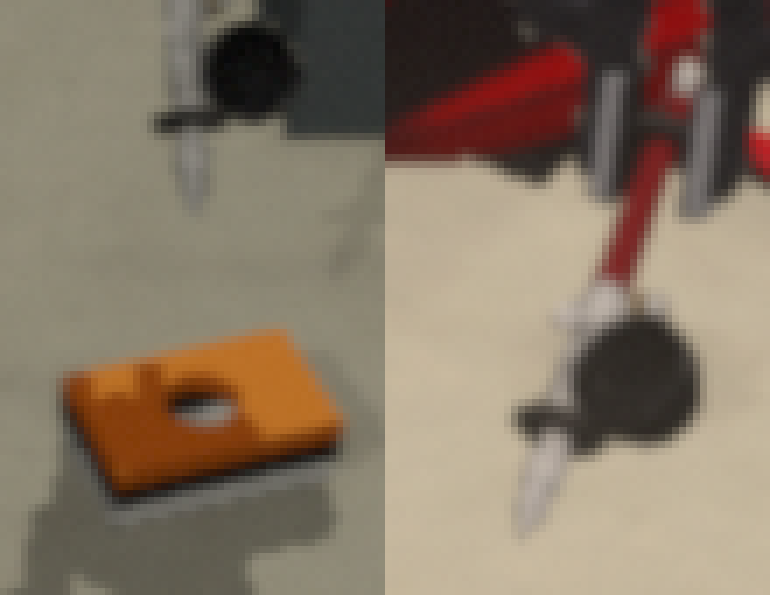

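View pics/sc23.png

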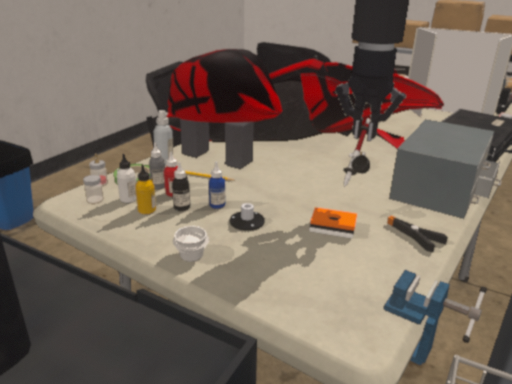

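View pics/side23.png

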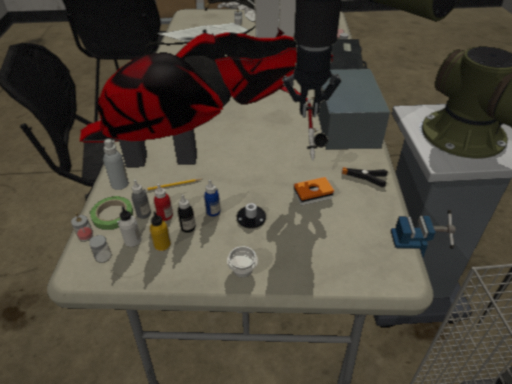

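Measure nozzle and axis here (side frame needs a higher window for the disc/red boundary).

```bash
python3 - <<'E'
from m import *
a=load('side23')[0][80:165,285:340]; cv2.imwrite('pics/z24.png',cv2.resize(a,None,fx=7,fy=7,interpolation=cv2.INTER_NEAREST))
E
```

```text
(no output)
```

View pics/z24.png

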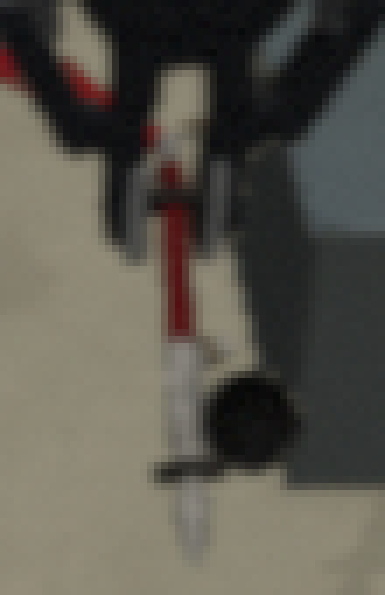

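```bash
python3 t.py 23 285 80 325 110 nozzle 195 560 522 538 redbot 181 340 615 280 disc 175 200 662 118; python3 - <<'E'
from m import *
im,d,c=load('side23')
H,S,V=cv2.split(cv2.cvtColor(im,cv2.COLOR_BGR2HSV)); b=blob((S>150)&(V>60)&(H<20),(285,172,340,205)); print(b.sum())
# window in side23: zoom (200,407) in z23 at ox285, oy130
print(1000*onplane(c,np.array([285+203/7-.5]),np.array([130+403/7-.5]),.026))
E
```

```text
nozzle [454.4 174.6  70.6] 3.4
redbot [454.  122.8 125.5] 1.2
disc [454.5  96.5 163.7] 2.3
redbot len 75.49758187022438 tilt 43.36869580167642 aim from nozzle [454.6 215.8  27. ]
disc len 121.54445351853826 tilt 40.00058231408253 aim from nozzle [454.3 213.2  24.7]
550
[[454.56995228 218.63524025  26.        ]]
```

jog_arm([
  [0,2.5,0],
  [0,0,0],
  [0,0,0],
  [0,0,0],
  [0,0,0],
  [0,0,0],
], turn=[0,0,0,0,0,0])

```text
time: 35.35
position: [0.455, 0.0872, 0.1375]
tool_rot: [2.021, 1.571, -2.683]
wrist_force: [-0.4, 0.3, -0.8]
finger_gap: 0.0185
```

```bash
python3 z.py 25 285 80 325 110
```

```text
35.35 [0.45497957 0.0871945  0.13747741] [-0.40706385  0.27621175 -0.79958037] 0.018463882903122307
```

View pics/z25.png

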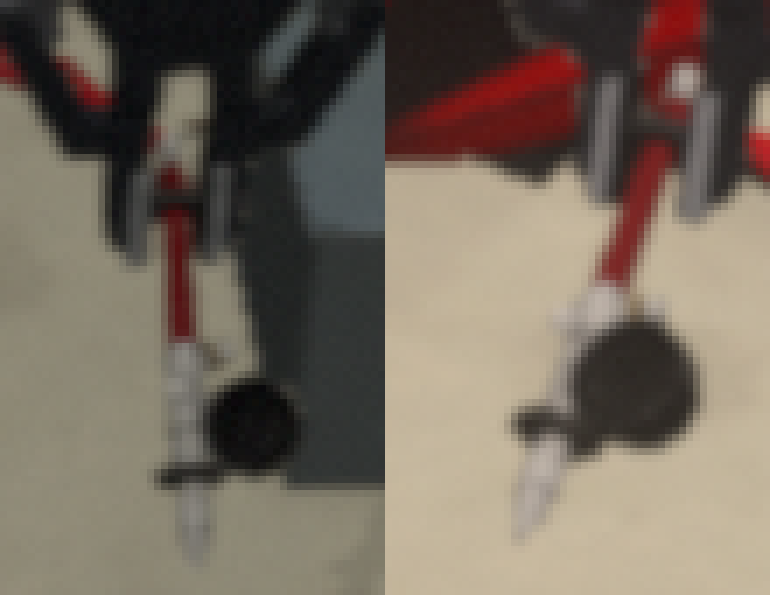

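The airbrush is steady: compared with the last picture it moved only by the small y shift (nozzle at about (195, 562) in the side zoom and (521, 538) in the scene zoom). I'm handing in.

```bash
python3 -c "
from station import env
print(env.sign_off())"
```

```text
the job is handed in; nothing more can be done
None
```

I laid the spacer on the panel and the stencil on the spacer, then finished with the airbrush held still, tilted at the stencil's window. The job was handed in at about 35 s of the 59 s; the simulator gives no verdict, so what follows rests on my own checks.

**Pile:** From above, the stencil measured centre (456, 215) mm at 13.6°. The panel, before it was covered, measured (456, 214) mm at 13.5°. The edges look flush in the later side pictures.

**Airbrush grip:** My first grasp, on the handle, stopped on the black disc. I then held the airbrush by that disc with the jaws at 120 N.

**Tilt:** The moves only allow turns about the vertical. I tipped the airbrush by levering the nozzle against the socket rim, and it took three rounds. It slipped back to about 27° after the first and about 34° after the second.

**Last measurements:** The last full measurement came just before a final 2.5 mm nudge along y. A picture after the nudge showed no drift.

| Check | Measured | Wanted |
|---|---|---|
| Tilt from vertical | 40–43°, depending on which points I used | 29–62° |
| Nozzle height | about 70 mm | over 50 mm |
| Aim point to window centre | 2–5 mm | under 30 mm |

**Disagreements between checks:**
- The fixed cameras and the wrist camera or arm readings differed by 2–5 mm in y, and by more than 10 mm for the gripped disc. I compared aim and window within the fixed cameras only.
- The two rays for the nozzle's end missed each other by about 3 mm.

The mixing cup and paint bottles look undisturbed in the pictures; I did not measure them again at the end.

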